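Find the nut driver that fits the lamp's lock nut and tighten it

ROBOT

A 6-joint arm with a two-finger parallel gripper is mounted at the origin on the work surface. World frame = base frame: x ahead of the robot, y to its left, z up, the work surface at z = 0. Lengths are in mm, angles in rad, forces in N, time in s.
With the tool pointing down it reaches from about 350 to 975 mm from the base axis. Payload 7.1 kg.
Tool frame: the origin (TCP) lies on the centre line of the jaws, within the pads' length; the fingertips stand 8 mm ahead of it and the grasp point (between the pads) lies 11 mm behind it; x points along the fingers, z is the direction in which the jaws open and shut, and the axes are right-handed (so a half turn about x gives the same grasp; the last joint's range is limited). The gripper opens to 88 mm and grips with 3 to 60 N. Pads are 20 mm wide; open, the fingers measure 115 mm over their backs; the gripper's body (75 mm by 178 mm) begins 61 mm behind the grasp point.
Start: joints at [-1.302, 0.423, 1.63, -0, 1.089, -0.019], TCP at [177.42, -599.272, 230.675] pointing down, gripper open.
Joint ranges: [-3, 3], [-0.9, 2.11], [0.09, 2.58], [-1.31, 4.45], [0.11, 2.69], [-2.54, 2.54]. Speed limits (rad/s): [2.39, 2.39, 3.01, 3.14, 3.14, 3.14].

INTERFACE

Orientations are given as a rotation vector (axis times angle).
In Python, from workcell import status, get_image, camera_params, close_job gives the robot as it stands. The module is installed in compiled form; this text tells all that it offers.
- The arm moves only by the tool apply_moves, never from a script. Its argument "increments" is a list of rows, each a list of 7 numbers: the closure in counts, from 0 (fully open) to 255 (shut), then the shift along the tool's x, y, z in mm, then the turn, a rotation vector about the tool's x, y, z in degrees. A call has exactly 8 rows; each row shifts and turns the commanded pose from where the row before left it, along the tool's axes as they then stand; what a row does not reach is not made up. A row lasts 1/8 s, in which the tool goes at most 62.5 mm and 10.7 degrees, less where a joint would pass 70% of its speed; a pose out of reach is approached as far as the arm can. A call with a gripper value outside its range is refused whole. The fingers move at their own pace and stop on an object; the grip force is fixed at half the most. Time passes only in rows, so rows that do not move let the fingers close, or fill a call up. It gives the time, the measured TCP pose, the force and the opening at its end, in the units of the state.
- status.get_obs(): the state, without advancing time (a new reading comes with each control period).
- get_image(name): name is "scene" or "top" or "wrist"; returns the picture (400x640x3 uint8, red, green, blue); there is no depth.
- camera_params(name): a dict with "camera_matrix" (3x3 intrinsics, pixels), "D" ([k1, k2, p1, p2, k3] as OpenCV has them; the pictures are not rectified), "rvec" (rotation vector, rad) and "tvec" (3), from world to camera coordinates, as OpenCV has them; the wrist camera has in their place "T_tool_cam" (4x4, takes a point from camera to tool coordinates, whose origin is the TCP and whose axes are the tool frame's). Camera axes: x right, y down, z forward; pixel columns grow to the right and rows downward; lengths in mm; the calibration is good to about 2 mm. A picture is of the moment at which its call begins: read the wrist's pose just before it. camera_params takes no time and is no camera call.
- close_job(): hands the job in, once; it reports no verdict.
The state is a dict: "t": time; "qpos": joint angles; "qvel": joint speeds; "joint_torque": joint torques, N m; "ee_pos": TCP position; "orientation": TCP orientation; "ft_force": force on the tool from outside, world axes, zero at the start; "moment": the same for the moment, N m; "width": finger opening in mm.
Only numpy, scipy, OpenCV 4.12 (cv2) and the standard library are available. Lean on these libraries where they do the work, as an engineer would, in place of code of your own. Each camera call takes 0.05 s, during which the arm holds its last target.

TASK

Try the nut drivers from the rack on the lock nut on top of the lamp in the bench clamp until you have the one that fits, and with that driver, pushed fully down over the nut, turn the nut clockwise until it is tight. Finish while still gripping the fitting driver, upright and fully seated on the tight nut; the other two drivers end up standing on posts of their rack. Leave the nuts of the two waiting lamps and everything else on the bench alone.

Things in the scene. Friction and masses are not known exactly. Their poses are not given: they have to be found in the camera images.
- clamp_centre (a point): Middle of the bench clamp on the bench top (z = 0): two wood-faced V jaws, guide rods and a screw, below 35 mm high, about 270 x 160 mm, fixed. The lamp to work on stands in it, its axis through this point. A driver too small for a nut stops on top of it, 7 mm or more above the washer; the right one goes down to the washer and turns it; one too large goes down but slips round.
- rack: Post rack: a wooden board 330 x 74 x 20 mm with three upright steel posts in a row along its y axis. Origin: centre of its underside; z up. Fixed.
- rack_post0 (a point): Foot of post 0 of the rack, on the board's top (20 mm above the bench). Posts are 10 mm thick with a tapered tip, 20 mm high, 107 mm apart. A driver stands mouth down over a post, resting on the board; any driver can stand on any post.
- rack_post1 (a point): Foot of post 1 of the rack, on the board's top (20 mm above the bench). Posts are 10 mm thick with a tapered tip, 20 mm high, 107 mm apart. A driver stands mouth down over a post, resting on the board; any driver can stand on any post.
- rack_post2 (a point): Foot of post 2 of the rack, on the board's top (20 mm above the bench). Posts are 10 mm thick with a tapered tip, 20 mm high, 107 mm apart. A driver stands mouth down over a post, resting on the board; any driver can stand on any post.
- driver_small_grip (a point): Centre of the wooden handle of the small (19 mm) nut driver, which stands at first mouth down on one of the rack's posts (which one varies). Handle 66 mm long, 24 mm thick along its y axis (grip it across y), 32 mm wide along x; z runs up the tool from mouth to handle. This point lies 97 mm from the mouth; the whole tool is 130 mm long.
- driver_small: The same small driver, same axes, given at the centre of its socket's mouth at the lower end. Socket 29 mm outside, 34 mm long; hexagonal opening 20.2 mm across flats for a 19 mm nut, 30 mm deep with a 3 mm lead-in; a pair of its flats faces along x, so it repeats every 60 degrees. Mass 0.1 to 0.4 kg.
- driver_medium_grip (a point): Centre of the wooden handle of the medium (24 mm) nut driver, which stands at first mouth down on one of the rack's posts (which one varies). Handle 66 mm long, 24 mm thick along its y axis (grip it across y), 32 mm wide along x; z runs up the tool from mouth to handle. This point lies 97 mm from the mouth; the whole tool is 130 mm long.
- driver_medium: The same medium driver, same axes, given at the centre of its socket's mouth at the lower end. Socket 35 mm outside, 34 mm long; hexagonal opening 25.2 mm across flats for a 24 mm nut, 30 mm deep with a 3 mm lead-in; a pair of its flats faces along x, so it repeats every 60 degrees. Mass 0.1 to 0.4 kg.
- driver_large_grip (a point): Centre of the wooden handle of the large (30 mm) nut driver, which stands at first mouth down on one of the rack's posts (which one varies). Handle 66 mm long, 24 mm thick along its y axis (grip it across y), 32 mm wide along x; z runs up the tool from mouth to handle. This point lies 97 mm from the mouth; the whole tool is 130 mm long.
- driver_large: The same large driver, same axes, given at the centre of its socket's mouth at the lower end. Socket 42 mm outside, 34 mm long; hexagonal opening 31.2 mm across flats for a 30 mm nut, 30 mm deep with a 3 mm lead-in; a pair of its flats faces along x, so it repeats every 60 degrees. Mass 0.1 to 0.4 kg.
- nut_cone_seat (a point): Centre of the underside of the nut on the cone-shaped wooden lamp, on its 45 mm washer, 95 mm above the bench. z up; x looks through the middle of a flat (repeats every 60 degrees) and turns with the nut. The nut is 10 mm high, chamfered on top; a thinner threaded tube stands through it to 18 mm above the washer. Lamp foot 124 mm round; lamp fixed.
- nut_cone (a joint): Turn of the nut of the cone-shaped lamp in rad, growing clockwise seen from above. Starts at 0.6 to 0.85; stops hard at 1.3, where it is tight. Turns stiffly (0.15 N m) and stays where left. The three lamps have nuts of 19, 24 and 30 mm across flats; which has which is not recorded and shows by trying.
- nut_ball_seat (a point): Centre of the underside of the nut on the ball-shaped wooden lamp, on its 45 mm washer, 104 mm above the bench. z up; x looks through the middle of a flat (repeats every 60 degrees) and turns with the nut. The nut is 10 mm high, chamfered on top; a thinner threaded tube stands through it to 18 mm above the washer. Lamp foot 124 mm round; lamp fixed.
- nut_ball (a joint): Turn of the nut of the ball-shaped lamp in rad, growing clockwise seen from above. Starts at 0.6 to 0.85; stops hard at 1.3, where it is tight. Turns stiffly (0.15 N m) and stays where left. The three lamps have nuts of 19, 24 and 30 mm across flats; which has which is not recorded and shows by trying.
- nut_stem_seat (a point): Centre of the underside of the nut on the baluster-shaped wooden lamp, on its 45 mm washer, 111 mm above the bench. z up; x looks through the middle of a flat (repeats every 60 degrees) and turns with the nut. The nut is 10 mm high, chamfered on top; a thinner threaded tube stands through it to 18 mm above the washer. Lamp foot 124 mm round; lamp fixed.
- nut_stem (a joint): Turn of the nut of the baluster-shaped lamp in rad, growing clockwise seen from above. Starts at 0.6 to 0.85; stops hard at 1.3, where it is tight. Turns stiffly (0.15 N m) and stays where left. The three lamps have nuts of 19, 24 and 30 mm across flats; which has which is not recorded and shows by trying.
- pin_tin: Bystander, to be left where it is: flat round tin of pins, 70 mm across, 28 mm high.
- lampholder: Bystander, to be left where it is: brass lampholder, 44 mm across, 52 mm high.
- shears: Bystander, to be left where it is: trimming shears lying flat, about 190 mm long, 15 mm high.
- braid_spool: Bystander, to be left where it is: wooden spool of braid, 60 mm across, 48 mm high.
- screwdriver: Bystander, to be left where it is: screwdriver with a wooden handle lying flat, about 150 mm long; origin near its middle.
There are look-alikes about, which are no part of the job. Leave any green look-alike of the part that bears nut_cone_seat alone.

How it is judged (in metres and radians):
On the way:
1. the nut of the clamped lamp turns clockwise with a gripped driver seated on it (((horizontal distance between nut_cone_seat and clamp_centre below 0.03 m and velocity of joint nut_cone above 0.02 rad/s and value of joint nut_cone below 1.25 rad and ((horizontal distance between driver_small and nut_cone_seat below 0.004 m and z of driver_small in the frame of nut_cone_seat below 0.004 m and angle between driver_small's own z axis and vertical below 0.09 rad and contact force between the fingers and driver_small above 2 N) or (horizontal distance between driver_medium and nut_cone_seat below 0.004 m and z of driver_medium in the frame of nut_cone_seat below 0.004 m and angle between driver_medium's own z axis and vertical below 0.09 rad and contact force between the fingers and driver_medium above 2 N) or (horizontal distance between driver_large and nut_cone_seat below 0.004 m and z of driver_large in the frame of nut_cone_seat below 0.004 m and angle between driver_large's own z axis and vertical below 0.09 rad and contact force between the fingers and driver_large above 2 N))) or (horizontal distance between nut_ball_seat and clamp_centre below 0.03 m and velocity of joint nut_ball above 0.02 rad/s and value of joint nut_ball below 1.25 rad and ((horizontal distance between driver_small and nut_ball_seat below 0.004 m and z of driver_small in the frame of nut_ball_seat below 0.004 m and angle between driver_small's own z axis and vertical below 0.09 rad and contact force between the fingers and driver_small above 2 N) or (horizontal distance between driver_medium and nut_ball_seat below 0.004 m and z of driver_medium in the frame of nut_ball_seat below 0.004 m and angle between driver_medium's own z axis and vertical below 0.09 rad and contact force between the fingers and driver_medium above 2 N) or (horizontal distance between driver_large and nut_ball_seat below 0.004 m and z of driver_large in the frame of nut_ball_seat below 0.004 m and angle between driver_large's own z axis and vertical below 0.09 rad and contact force between the fingers and driver_large above 2 N))) or (horizontal distance between nut_stem_seat and clamp_centre below 0.03 m and velocity of joint nut_stem above 0.02 rad/s and value of joint nut_stem below 1.25 rad and ((horizontal distance between driver_small and nut_stem_seat below 0.004 m and z of driver_small in the frame of nut_stem_seat below 0.004 m and angle between driver_small's own z axis and vertical below 0.09 rad and contact force between the fingers and driver_small above 2 N) or (horizontal distance between driver_medium and nut_stem_seat below 0.004 m and z of driver_medium in the frame of nut_stem_seat below 0.004 m and angle between driver_medium's own z axis and vertical below 0.09 rad and contact force between the fingers and driver_medium above 2 N) or (horizontal distance between driver_large and nut_stem_seat below 0.004 m and z of driver_large in the frame of nut_stem_seat below 0.004 m and angle between driver_large's own z axis and vertical below 0.09 rad and contact force between the fingers and driver_large above 2 N))))), for 0.1 s.
At the end, for the whole second after the job is handed in: The nut of the clamped lamp stands at 1.22 rad or more (stop 1.3), with a driver seated on it, gripped (over 2 N), upright (0.09 rad), its mouth within 4 mm of the washer in height and of the nut's axis sideways; the other two drivers stand upright (0.12 rad) on the rack's board over posts (((horizontal distance between nut_cone_seat and clamp_centre below 0.03 m and value of joint nut_cone above 1.22 rad and ((horizontal distance between driver_small and nut_cone_seat below 0.004 m and z of driver_small in the frame of nut_cone_seat below 0.004 m and angle between driver_small's own z axis and vertical below 0.09 rad and contact force between the fingers and driver_small above 2 N and angle between each of driver_medium, driver_large's own z axis and vertical below 0.12 rad and z of driver_medium in the frame of rack between 0.016 and 0.026 m and (horizontal distance between driver_medium and rack_post0 below 0.014 m or horizontal distance between driver_medium and rack_post1 below 0.014 m or horizontal distance between driver_medium and rack_post2 below 0.014 m) and z of driver_large in the frame of rack between 0.016 and 0.026 m and (horizontal distance between driver_large and rack_post0 below 0.014 m or horizontal distance between driver_large and rack_post1 below 0.014 m or horizontal distance between driver_large and rack_post2 below 0.014 m)) or (horizontal distance between driver_medium and nut_cone_seat below 0.004 m and z of driver_medium in the frame of nut_cone_seat below 0.004 m and angle between driver_medium's own z axis and vertical below 0.09 rad and contact force between the fingers and driver_medium above 2 N and angle between each of driver_small, driver_large's own z axis and vertical below 0.12 rad and z of driver_small in the frame of rack between 0.016 and 0.026 m and (horizontal distance between driver_small and rack_post0 below 0.014 m or horizontal distance between driver_small and rack_post1 below 0.014 m or horizontal distance between driver_small and rack_post2 below 0.014 m) and z of driver_large in the frame of rack between 0.016 and 0.026 m and (horizontal distance between driver_large and rack_post0 below 0.014 m or horizontal distance between driver_large and rack_post1 below 0.014 m or horizontal distance between driver_large and rack_post2 below 0.014 m)) or (horizontal distance between driver_large and nut_cone_seat below 0.004 m and z of driver_large in the frame of nut_cone_seat below 0.004 m and angle between driver_large's own z axis and vertical below 0.09 rad and contact force between the fingers and driver_large above 2 N and angle between each of driver_small, driver_medium's own z axis and vertical below 0.12 rad and z of driver_small in the frame of rack between 0.016 and 0.026 m and (horizontal distance between driver_small and rack_post0 below 0.014 m or horizontal distance between driver_small and rack_post1 below 0.014 m or horizontal distance between driver_small and rack_post2 below 0.014 m) and z of driver_medium in the frame of rack between 0.016 and 0.026 m and (horizontal distance between driver_medium and rack_post0 below 0.014 m or horizontal distance between driver_medium and rack_post1 below 0.014 m or horizontal distance between driver_medium and rack_post2 below 0.014 m)))) or (horizontal distance between nut_ball_seat and clamp_centre below 0.03 m and value of joint nut_ball above 1.22 rad and ((horizontal distance between driver_small and nut_ball_seat below 0.004 m and z of driver_small in the frame of nut_ball_seat below 0.004 m and angle between driver_small's own z axis and vertical below 0.09 rad and contact force between the fingers and driver_small above 2 N and angle between each of driver_medium, driver_large's own z axis and vertical below 0.12 rad and z of driver_medium in the frame of rack between 0.016 and 0.026 m and (horizontal distance between driver_medium and rack_post0 below 0.014 m or horizontal distance between driver_medium and rack_post1 below 0.014 m or horizontal distance between driver_medium and rack_post2 below 0.014 m) and z of driver_large in the frame of rack between 0.016 and 0.026 m and (horizontal distance between driver_large and rack_post0 below 0.014 m or horizontal distance between driver_large and rack_post1 below 0.014 m or horizontal distance between driver_large and rack_post2 below 0.014 m)) or (horizontal distance between driver_medium and nut_ball_seat below 0.004 m and z of driver_medium in the frame of nut_ball_seat below 0.004 m and angle between driver_medium's own z axis and vertical below 0.09 rad and contact force between the fingers and driver_medium above 2 N and angle between each of driver_small, driver_large's own z axis and vertical below 0.12 rad and z of driver_small in the frame of rack between 0.016 and 0.026 m and (horizontal distance between driver_small and rack_post0 below 0.014 m or horizontal distance between driver_small and rack_post1 below 0.014 m or horizontal distance between driver_small and rack_post2 below 0.014 m) and z of driver_large in the frame of rack between 0.016 and 0.026 m and (horizontal distance between driver_large and rack_post0 below 0.014 m or horizontal distance between driver_large and rack_post1 below 0.014 m or horizontal distance between driver_large and rack_post2 below 0.014 m)) or (horizontal distance between driver_large and nut_ball_seat below 0.004 m and z of driver_large in the frame of nut_ball_seat below 0.004 m and angle between driver_large's own z axis and vertical below 0.09 rad and contact force between the fingers and driver_large above 2 N and angle between each of driver_small, driver_medium's own z axis and vertical below 0.12 rad and z of driver_small in the frame of rack between 0.016 and 0.026 m and (horizontal distance between driver_small and rack_post0 below 0.014 m or horizontal distance between driver_small and rack_post1 below 0.014 m or horizontal distance between driver_small and rack_post2 below 0.014 m) and z of driver_medium in the frame of rack between 0.016 and 0.026 m and (horizontal distance between driver_medium and rack_post0 below 0.014 m or horizontal distance between driver_medium and rack_post1 below 0.014 m or horizontal distance between driver_medium and rack_post2 below 0.014 m)))) or (horizontal distance between nut_stem_seat and clamp_centre below 0.03 m and value of joint nut_stem above 1.22 rad and ((horizontal distance between driver_small and nut_stem_seat below 0.004 m and z of driver_small in the frame of nut_stem_seat below 0.004 m and angle between driver_small's own z axis and vertical below 0.09 rad and contact force between the fingers and driver_small above 2 N and angle between each of driver_medium, driver_large's own z axis and vertical below 0.12 rad and z of driver_medium in the frame of rack between 0.016 and 0.026 m and (horizontal distance between driver_medium and rack_post0 below 0.014 m or horizontal distance between driver_medium and rack_post1 below 0.014 m or horizontal distance between driver_medium and rack_post2 below 0.014 m) and z of driver_large in the frame of rack between 0.016 and 0.026 m and (horizontal distance between driver_large and rack_post0 below 0.014 m or horizontal distance between driver_large and rack_post1 below 0.014 m or horizontal distance between driver_large and rack_post2 below 0.014 m)) or (horizontal distance between driver_medium and nut_stem_seat below 0.004 m and z of driver_medium in the frame of nut_stem_seat below 0.004 m and angle between driver_medium's own z axis and vertical below 0.09 rad and contact force between the fingers and driver_medium above 2 N and angle between each of driver_small, driver_large's own z axis and vertical below 0.12 rad and z of driver_small in the frame of rack between 0.016 and 0.026 m and (horizontal distance between driver_small and rack_post0 below 0.014 m or horizontal distance between driver_small and rack_post1 below 0.014 m or horizontal distance between driver_small and rack_post2 below 0.014 m) and z of driver_large in the frame of rack between 0.016 and 0.026 m and (horizontal distance between driver_large and rack_post0 below 0.014 m or horizontal distance between driver_large and rack_post1 below 0.014 m or horizontal distance between driver_large and rack_post2 below 0.014 m)) or (horizontal distance between driver_large and nut_stem_seat below 0.004 m and z of driver_large in the frame of nut_stem_seat below 0.004 m and angle between driver_large's own z axis and vertical below 0.09 rad and contact force between the fingers and driver_large above 2 N and angle between each of driver_small, driver_medium's own z axis and vertical below 0.12 rad and z of driver_small in the frame of rack between 0.016 and 0.026 m and (horizontal distance between driver_small and rack_post0 below 0.014 m or horizontal distance between driver_small and rack_post1 below 0.014 m or horizontal distance between driver_small and rack_post2 below 0.014 m) and z of driver_medium in the frame of rack between 0.016 and 0.026 m and (horizontal distance between driver_medium and rack_post0 below 0.014 m or horizontal distance between driver_medium and rack_post1 below 0.014 m or horizontal distance between driver_medium and rack_post2 below 0.014 m)))))); the arm keeps its last pose, push and grip.
It fails at once if the nut of a waiting lamp is turned ((horizontal distance between nut_cone_seat and clamp_centre above 0.05 m and value of joint nut_cone above 0.95 rad) or (horizontal distance between nut_ball_seat and clamp_centre above 0.05 m and value of joint nut_ball above 0.95 rad) or (horizontal distance between nut_stem_seat and clamp_centre above 0.05 m and value of joint nut_stem above 0.95 rad) or (horizontal distance between nut_cone_seat and clamp_centre above 0.05 m and value of joint nut_cone below 0.5 rad) or (horizontal distance between nut_ball_seat and clamp_centre above 0.05 m and value of joint nut_ball below 0.5 rad) or (horizontal distance between nut_stem_seat and clamp_centre above 0.05 m and value of joint nut_stem below 0.5 rad)).
It fails at once if a bystander is pushed more than 30 mm away or tipped over (distance of any of pin_tin, lampholder, shears, braid_spool, screwdriver from where it was at the start of the episode above 0.03 m or angle between any of pin_tin, lampholder, shears, braid_spool's own z axis and vertical above 0.5 rad).
It also fails if it takes over 72 s, if anything falls off the work surface, if the arm or the gripper's body presses on something with over 40 N, if the wrist force passes 120 N, or if a joint passes its speed limit or range.

## Working session

There is one attempt and no reset: what is moved stays moved. The work goes in short steps, Python scripts to look and compute and a tool call to move; the robot and the scene stay as the last step left them, time stands still between calls to the robot, and variables do not carry over. Pictures are saved under pics/ and viewed, and the job is handed in when it is done.

Besides the shell and the picture viewer there is one more tool, called as name(argument=value, ...) on one line, values as JSON. apply_moves: Moves the arm, as the interface text tells. Its arguments: {"type":"object","properties":{"increments":{"type":"array"}},"required":["increments"]}

```bash
mkdir -p pics; python3 - <<'E'
from workcell import status,get_image,camera_params
import cv2,numpy as np
print(status.get_obs())
for n in("scene","top","wrist"):
    im=get_image(n); cv2.imwrite(f"pics/{n}0.png",im[:,:,::-1]); print(n,camera_params(n))
E
```

```text
{'t': 0.0, 'qpos': array([-1.30199848e+00,  4.23874941e-01,  1.63069751e+00,  1.84433183e-06,
        1.08862766e+00, -1.90007916e-02]), 'qvel': array([-5.24341752e-05, -1.35668311e-03,  1.10722380e-03,  1.91032207e-04,
       -3.94847476e-04, -8.26143041e-04]), 'joint_torque': array([ 9.14047741e-04, -5.44631052e+01, -2.73666644e+01,  6.45291992e-02,
        2.28937541e-02, -1.06109424e-04]), 'ee_pos': array([ 177.27644595, -598.74429718,  229.87746564]), 'orientation': array([ 0.9956295 ,  1.33301249, -0.99398786]), 'ft_force': array([0.03394075, 0.29414374, 0.0542041 ]), 'moment': array([-0.01291018, -0.02731068, -0.00026199]), 'width': 87.93010597707043}
scene {'camera_matrix': array([[440.77970004,   0.        , 318.09067674],
       [  0.        , 440.77970004, 203.41488669],
       [  0.        ,   0.        ,   1.        ]]), 'D': array([-0.00240837,  0.        ,  0.        ,  0.        ,  0.        ]), 'rvec': array([ 1.18054701,  2.09583002, -1.11848085]), 'tvec': array([ 254.25688312, -151.78238295, 1483.50456213])}
top {'camera_matrix': array([[416.40626615,   0.        ,
[... 230 characters left out ...]
15774814,  0.04536206]), 'tvec': array([ -17.5598132 ,  472.96196046, 1224.61539456])}
wrist {'camera_matrix': array([[311.30250243,   0.        , 320.36308481],
       [  0.        , 311.30250243, 200.03524894],
       [  0.        ,   0.        ,   1.        ]]), 'D': array([-0.03086381,  0.        ,  0.        ,  0.        ,  0.        ]), 'T_tool_cam': array([[ 4.46580807e-04, -2.79143056e-01,  9.60249423e-01,
        -1.53950122e+02],
       [-2.23909156e-04, -9.60249523e-01, -2.79142981e-01,
         7.65132469e+01],
       [ 9.99999875e-01, -9.03487398e-05, -4.91331693e-04,
        -1.28200344e-02],
       [ 0.00000000e+00,  0.00000000e+00,  0.00000000e+00,
         1.00000000e+00]])}
```

View pics/scene0.png

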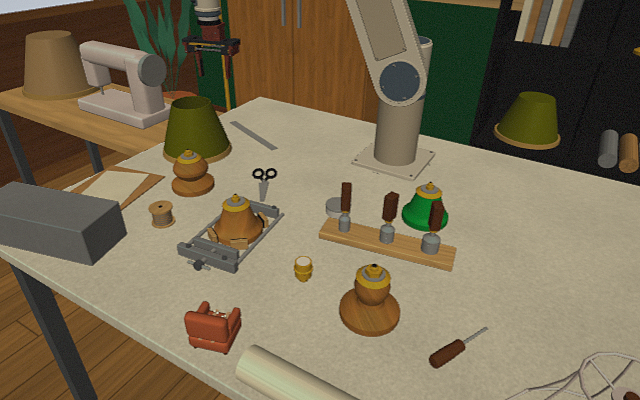

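View pics/top0.png

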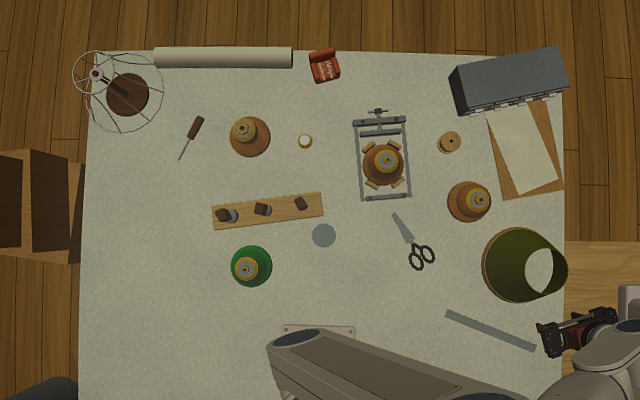

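View pics/wrist0.png

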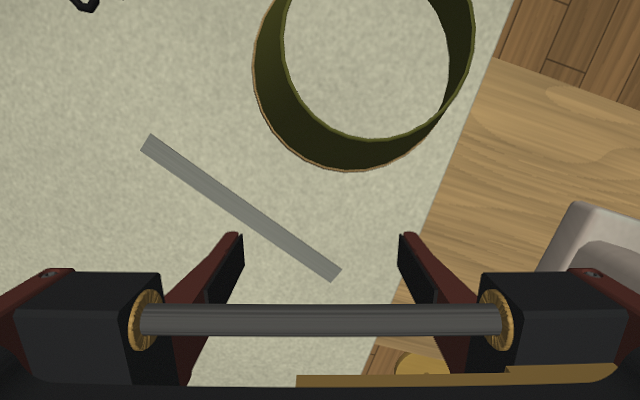

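The cone-shaped lamp is in the clamp: top (383,162), scene (236,205). The rack is at top (267,210), with handles at about (302,203), (262,209) and (226,215). I'll enlarge these areas.

```bash
python3 - <<'E'
import cv2,numpy as np
t=cv2.imread("pics/top0.png"); s=cv2.imread("pics/scene0.png")
a=cv2.resize(t[180:240,200:333],None,fx=6,fy=6,interpolation=cv2.INTER_CUBIC); cv2.imwrite("pics/a.png",a[:600,:800])
b=cv2.resize(t[105:205,345:420],None,fx=6,fy=6,interpolation=cv2.INTER_CUBIC); cv2.imwrite("pics/b.png",b)
c=cv2.resize(s[175:275,315:465],None,fx=5,fy=5,interpolation=cv2.INTER_CUBIC); cv2.imwrite("pics/c.png",c)
d=cv2.resize(s[180:275,170:290],None,fx=6,fy=6,interpolation=cv2.INTER_CUBIC); cv2.imwrite("pics/d.png",d)
E
```

```text
(no output)
```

View pics/a.png

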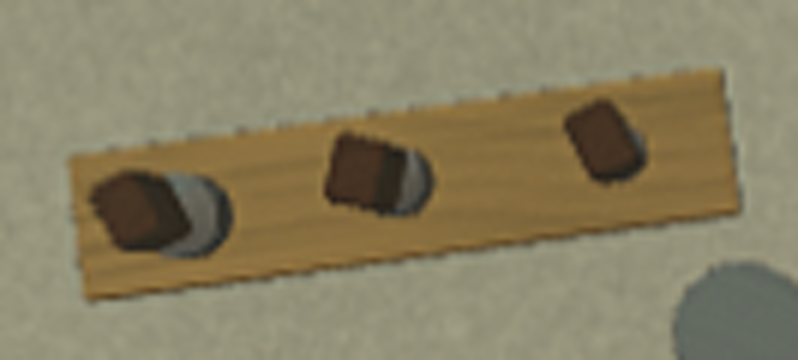

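View pics/b.png

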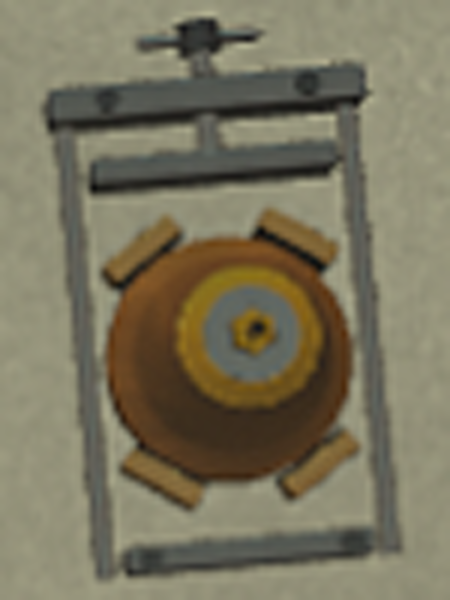

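View pics/c.png

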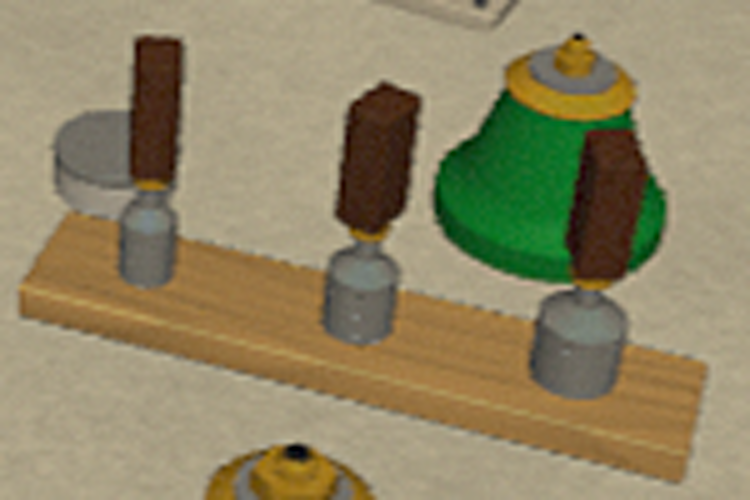

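View pics/d.png

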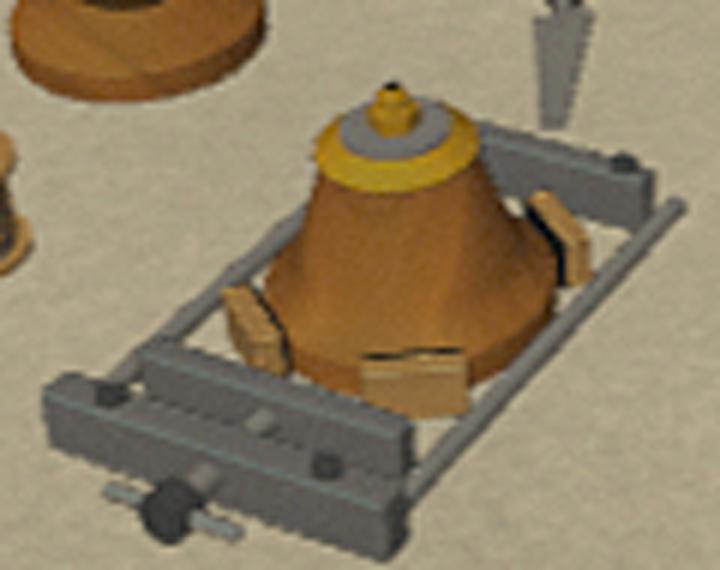

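```bash
cat > h.py <<'E'
import cv2,numpy as np
from workcell import status,get_image,camera_params
from scipy.spatial.transform import Rotation as R
def ray(name,uv,T=None):
    p=camera_params(name)
    n=cv2.undistortPoints(np.array([[uv]],float),p["camera_matrix"],p["D"])[0,0]
    d=np.array([n[0],n[1],1.])
    if T is None:
        M=cv2.Rodrigues(p["rvec"])[0]; return -M.T@p["tvec"], M.T@d
    Tc=T@p["T_tool_cam"]; return Tc[:3,3],Tc[:3,:3]@d
def atz(name,uv,z,T=None):
    o,d=ray(name,uv,T); return o+d*(z-o[2])/d[2]
def tri(rays):
    A=np.zeros((3,3));b=np.zeros(3)
    for o,d in rays:
        d=d/np.linalg.norm(d);P=np.eye(3)-np.outer(d,d);A+=P;b+=P@o
    x=np.linalg.solve(A,b); return x,[np.linalg.norm((np.eye(3)-np.outer(d,d)/(d@d))@(x-o)) for o,d in rays]
def toolT(o=None):
    o=o or status.get_obs(); T=np.eye(4); T[:3,:3]=R.from_rotvec(o["orientation"]).as_matrix(); T[:3,3]=o["ee_pos"]; return T
def proj(name,X,T=None):
    p=camera_params(name)
    if T is None: r,t=p["rvec"],p["tvec"]
    else:
        Tc=np.linalg.inv(T@p["T_tool_cam"]); r,t=cv2.Rodrigues(Tc[:3,:3])[0],Tc[:3,3]
    return cv2.projectPoints(np.array(X,float).reshape(-1,1,3),r,t,p["camera_matrix"],p["D"])[0][:,0]
E
python3 - <<'E'
from h import *
np.set_printoptions(suppress=True,precision=1)
A=lambda u,v:(200+(u+.5)/6-.5,180+(v+.5)/6-.5)
B=lambda u,v:(345+(u+.5)/6-.5,105+(v+.5)/6-.5)
C=lambda u,v:(315+(u+.5)/5-.5,175+(v+.5)/5-.5)
D=lambda u,v:(170+(u+.5)/6-.5,180+(v+.5)/6-.5)
cs=[atz("top",A(*q),20) for q in [(70,155),(722,70),(740,212),(88,300)]]
for c in cs: print("corner",c)
cs=np.array(cs);m=cs.mean(0);print("centre",m,[np.linalg.norm(cs[i]-cs[i-1]) for i in range(4)])
y=(cs[0]+cs[3]-cs[1]-cs[2])/2;y/=np.linalg.norm(y);print("yaw of y",np.degrees(np.arctan2(y[1],y[0])))
for k in(-1,0,1): print("post",k,m+y*107*k)
cs=[atz("scene",C(*q),20) for q in [(70,215),(707,367),(690,452),(22,288)]]
for c in cs: print("scene corner",c)
print(np.mean(cs,0))
print("nut top",atz("top",B(257,328),113),atz("scene",D(392,88),113),tri([ray("top",B(257,328)),ray("scene",D(392,88))]))
print("washer",atz("top",B(252,333),97),atz("scene",D(396,130),97))
# handle tops z=150
for q in [(597,135),(367,168),(138,207)]: print("handle top",atz("top",A(*q),150))
T=toolT();print(T)
E
```

```text
corner [454.5 328.3  20. ]
corner [504.3   4.4  20. ]
corner [434.4  -6.2  20. ]
corner [382.6 316.4  20. ]
centre [443.9 160.7  20. ] [np.float64(72.80090717318797), np.float64(327.70092992311265), np.float64(70.68359867835086), np.float64(326.7661940193774)]
yaw of y 98.92454152306826
post -1 [460.5  55.   20. ]
post 0 [443.9 160.7  20. ]
post 1 [427.3 266.4  20. ]
scene corner [443.7  -1.   20. ]
scene corner [391.5 320.1  20. ]
scene corner [456.8 330.9  20. ]
scene corner [511.5   9.9  20. ]
[450.9 165.   20. ]
nut top [ 589.3 -181.6  113. ] [ 595.5 -178.5  113. ] (array([ 590.3, -182.6,  108.8]), [np.float64(0.5336681709182312), np.float64(0.5336681709183415)])
washer [ 589.5 -181.5   97. ] [ 600.3 -174.2   97. ]
handle top [463.4  55.5 150. ]
handle top [446.4 157.1 150. ]
handle top [426.5 259.  150. ]
[[  -0.     1.     0.3  177.3]
 [   0.     0.3   -1.  -598.9]
 [  -1.     0.    -0.   230.1]
 [   0.     0.     0.     1. ]]
```

```bash
python3 - <<'E'
from h import *
np.set_printoptions(suppress=True,precision=3)
print(tri([ray("top",(540,270)),ray("scene",(196,103))]))
T=toolT();print(T, R.from_matrix(T[:3,:3]).as_rotvec())
for w in [(590.3,-182,260),(460,55,260)]: print(T[:3,:3].T@(np.array(w)-T[:3,3]))
E
```

```text
(array([ 297.092, -582.67 ,  167.278]), [np.float64(1.830668089766318), np.float64(1.830668089766201)])
[[  -0.       0.959    0.284  177.322]
 [   0.001    0.284   -0.959 -598.889]
 [  -1.       0.      -0.001  230.103]
 [   0.       0.       0.       1.   ]] [ 0.995  1.333 -0.994]
[ -29.56   514.331 -282.544]
[ -29.257  456.667 -546.782]
```

apply_moves(increments=[[0,-8,50,-20,0,0,0],[0,-8,55,-30,0,0,0],[0,-8,55,-30,0,0,0],[0,-6,55,-30,0,0,0],[0,0,55,-30,0,0,0],[0,0,55,-30,0,0,0],[0,0,55,-30,0,0,0],[0,0,55,-30,0,0,0]])

```text
t: 1.15
ee_pos: [528.7, -255.2, 260.4]
orientation: [0.995, 1.332, -0.995]
ft_force: [-0.3, 0.3, 1.2]
width: 87.7
```

apply_moves(increments=[[0,0,40,-26,0,0,0],[0,0,39,-26,0,0,0],[0,0,0,0,0,0,0],[0,0,0,0,0,0,0],[0,0,0,0,0,0,0],[0,0,0,0,0,0,0],[0,0,0,0,0,0,0],[0,0,0,0,0,0,0]])

```text
t: 2.15
ee_pos: [588.4, -185.0, 260.6]
orientation: [0.995, 1.331, -0.995]
ft_force: [1.0, 0.5, 0.0]
width: 87.8
```

```bash
cat > snap.py <<'E'
import sys
from h import *
np.set_printoptions(suppress=True,precision=3)
n=sys.argv[1]; o=status.get_obs(); T=toolT(o); np.save(f"pics/{n}.npy",T)
im=get_image("wrist"); cv2.imwrite(f"pics/{n}.png",im[:,:,::-1])
print(o["t"],T[:3,3],"zang",np.degrees(np.arctan2(T[1,2],T[0,2])),"q",o["qpos"],"F",o["ft_force"])
E
python3 snap.py w1
```

```text
2.15 [ 588.432 -184.961  260.559] zang -73.54327061179119 q [-0.324  0.38   1.623  0.     1.139  0.96 ] F [0.978 0.499 0.046]
```

View pics/w1.png

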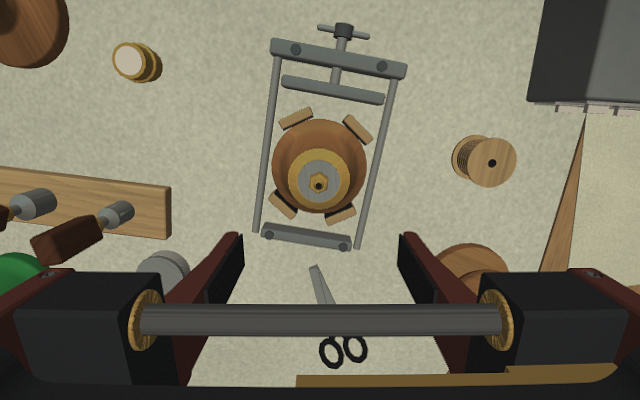

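```bash
python3 - <<'E'
import cv2
t=cv2.imread("pics/w1.png")
cv2.imwrite("pics/w1c.png",cv2.resize(t[145:215,285:355],None,fx=8,fy=8,interpolation=cv2.INTER_CUBIC))
E
```

```text
(no output)
```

View pics/w1c.png

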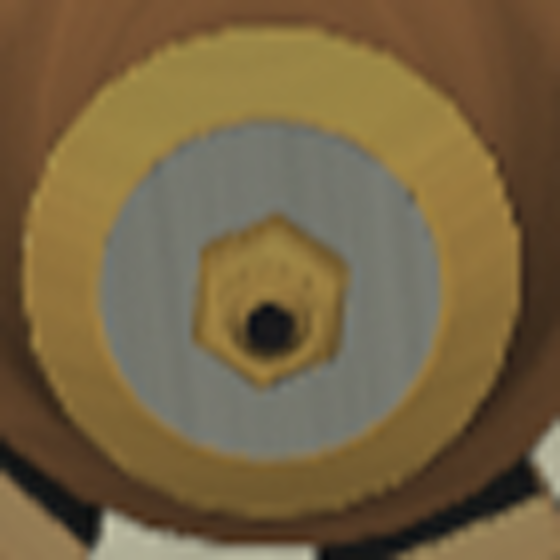

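```bash
cat > fit.py <<'E'
from h import *
from scipy.optimize import least_squares
def fithex(uv,T,z=103,af=19,name="wrist"):
    uv=np.array(uv,float); r=af/2/np.cos(np.pi/6)
    W=np.array([atz(name,p,z,T) for p in uv]); c=W.mean(0)
    a0=np.arctan2(W[0,1]-c[1],W[0,0]-c[0])
    def H(p):
        # order clockwise or ccw from data
        s=np.sign(np.cross(W[0,:2]-c[:2],W[1,:2]-c[:2]))
        k=np.arange(6); return np.c_[p[0]+r*p[3]*np.cos(p[2]+s*k*np.pi/3),p[1]+r*p[3]*np.sin(p[2]+s*k*np.pi/3),np.full(6,z)]
    f=least_squares(lambda p:(proj(name,H(p),T)-uv).ravel(),[c[0],c[1],a0,1.])
    return f.x,np.sqrt((f.fun**2).mean())
E
python3 - <<'E'
from fit import *
np.set_printoptions(suppress=True,precision=2)
T=np.load("pics/w1.npy")
S=lambda u,v:(285+(u+.5)/8-.5,145+(v+.5)/8-.5)
uv=[S(*q) for q in [(277,213),(350,268),(337,362),(265,388),(194,340),(204,248)]]
p,e=fithex(uv,T); print(p[:2],"vertex ang mod60",np.degrees(p[2])%60,"scale",p[3],e)
print("washer c",atz("wrist",S(270,290),96,T),"tube top",atz("wrist",S(270,325),113,T))
E
```

```text
[ 592.33 -181.6 ] vertex ang mod60 9.828537988905163 scale 1.0280140755687162 0.4888500744751064
washer c [ 592.47 -181.36   96.  ] tube top [ 591.9  -181.65  113.  ]
```

apply_moves(increments=[[0,0,-25,-55,0,0,0],[0,0,-25,-55,0,0,0],[0,0,-18,-55,0,0,0],[0,0,-8,-50,0,0,0],[0,0,0,-46,0,0,0],[0,0,0,0,0,0,0],[0,0,0,0,0,0,0],[0,0,0,0,0,0,0]])

```text
t: 3.2
ee_pos: [442.1, 43.2, 260.5]
orientation: [0.995, 1.331, -0.996]
ft_force: [0.2, 0.4, 0.7]
width: 87.8
```

```bash
python3 snap.py w2;  python3 - <<'E'
import cv2
t=cv2.imread("pics/w2.png")
cv2.imwrite("pics/w2c.png",cv2.resize(t[90:290,240:440],None,fx=3,fy=3,interpolation=cv2.INTER_CUBIC))
E
```

```text
3.2 [442.09   43.217 260.476] zang -73.57980411945468 q [ 0.071  0.112  1.983 -0.     1.046  1.355] F [0.166 0.375 0.659]
```

View pics/w2.png

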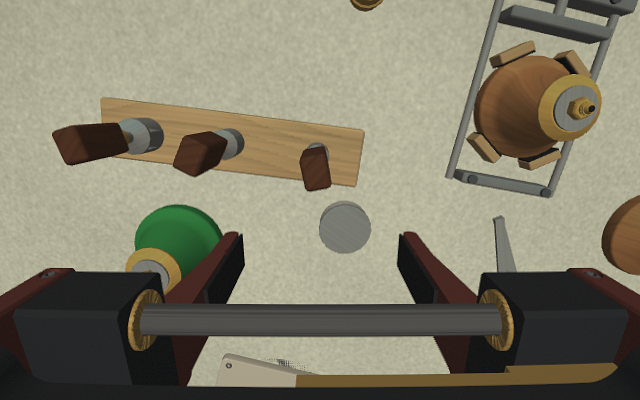

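View pics/w2c.png

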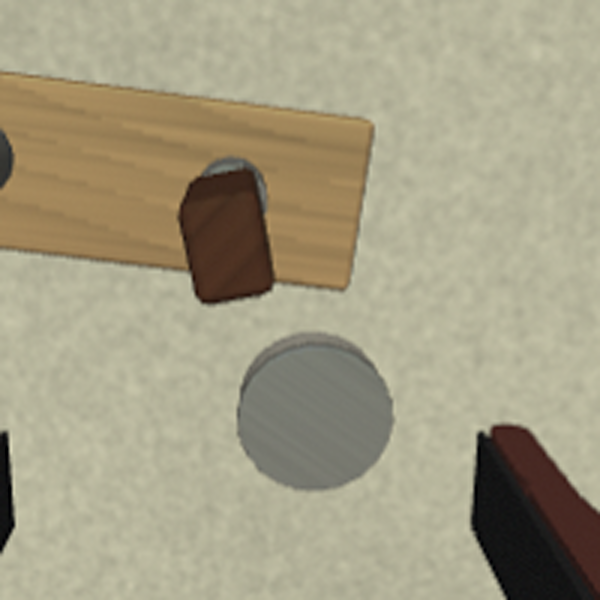

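```bash
python3 - <<'E'
from fit import *
np.set_printoptions(suppress=True,precision=2)
T=np.load("pics/w2.npy")
S=lambda u,v:(240+(u+.5)/3-.5,90+(v+.5)/3-.5)
W=np.array([atz("wrist",S(*q),150,T) for q in [(182,214),(262,202),(274,290),(200,303)]])
print(W); print(W.mean(0),[np.linalg.norm(W[i]-W[i-1]) for i in range(4)])
for a,b in((0,3),(1,2)): d=W[b]-W[a]; print(np.degrees(np.arctan2(d[1],d[0])))
# bottom socket rim visible back edge; board corners
for q in [(375,120),(348,291)]: print(atz("wrist",S(*q),20,T))
W=np.array([atz("wrist",q,20,T) for q in [(102,97),(364.5,129.5),(356,186.5)]]);print(W)
E
python3 - <<'E'
import cv2
t=cv2.imread("pics/w2.png")
cv2.imwrite("pics/w2d.png",cv2.resize(t[135:200,285:350],None,fx=9,fy=9,interpolation=cv2.INTER_CUBIC))
E
```

```text
[[470.19  69.45 150.  ]
 [479.9   48.59 150.  ]
 [456.31  37.85 150.  ]
 [446.46  57.46 150.  ]]
[463.21  53.34 150.  ] [np.float64(26.595596402247498), np.float64(23.008403970364895), np.float64(25.927391470440018), np.float64(21.946153693416047)]
-153.19194932344928
-155.51359633169173
[508.22   5.55  20.  ]
[435.89  -6.43  20.  ]
[[456.01 326.43  20.  ]
 [508.35   5.81  20.  ]
 [436.23  -6.78  20.  ]]
```

View pics/w2d.png

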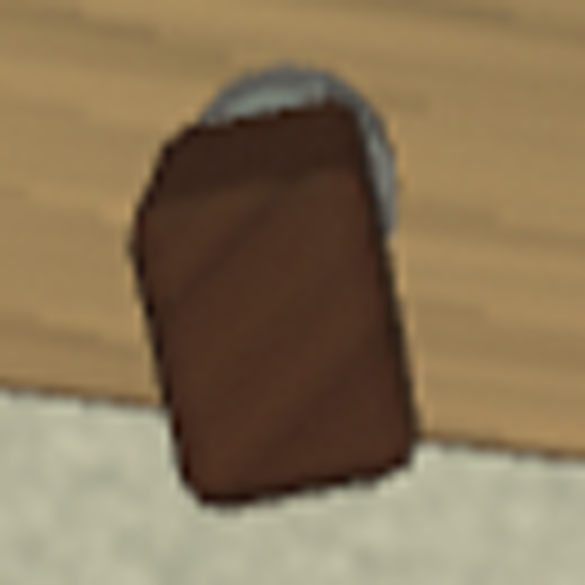

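```bash
python3 - <<'E'
from fit import *
np.set_printoptions(suppress=True,precision=2)
T=np.load("pics/w2.npy")
S=lambda u,v:(285+(u+.5)/9-.5,135+(v+.5)/9-.5)
W=np.array([atz("wrist",S(*q),150,T) for q in [(133,222),(368,160),(416,455),(187,510)]])
print(W); print(W.mean(0),[np.linalg.norm(W[i]-W[i-1]) for i in range(4)])
for a,b in((0,3),(1,2)): d=W[b]-W[a]; print(np.degrees(np.arctan2(d[1],d[0])))
for a,b in((0,1),(3,2)): d=W[b]-W[a]; print(np.degrees(np.arctan2(d[1],d[0])))
E
```

```text
[[471.42  70.68 150.  ]
 [483.33  51.   150.  ]
 [457.3   38.35 150.  ]
 [445.72  58.16 150.  ]]
[464.44  54.55 150.  ] [np.float64(28.583222191023467), np.float64(22.996866181954434), np.float64(28.93509342196699), np.float64(22.945905739327547)]
-154.0394577185604
-154.08254382516523
-58.83183151100702
-59.7019066920561
```

apply_moves(increments=[[0,0,0,0,-5.3,0,0],[0,0,0,0,-5.3,0,0],[0,20,12,0,0,0,0],[0,20,12.7,0,0,0,0],[0,10,0,0,0,0,0],[0,0,0,0,0,0,0],[0,0,0,0,0,0,0],[0,0,0,0,0,0,0]])

```text
t: 4.25
ee_pos: [463.8, 55.2, 211.1]
orientation: [0.855, 1.395, -0.854]
ft_force: [0.1, -0.1, 1.0]
width: 87.6
```

```bash
python3 snap.py w3
```

```text
4.25 [463.848  55.174 211.149] zang -62.92084875620581 q [ 0.093  0.218  1.986 -0.     0.936  1.191] F [ 0.143 -0.065  0.968]
```

View pics/w3.png

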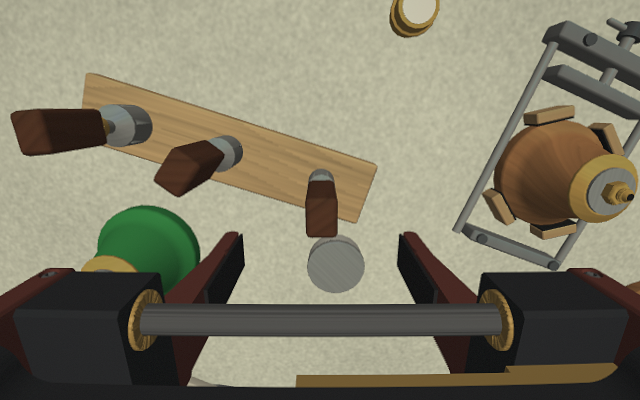

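The handle stands aligned and centred between the fingers, at column 321. I'll go down and grip.

apply_moves(increments=[[0,30,0,0,0,0,0],[0,30,0,0,0,0,0],[0,25,0,0,0,0,0],[0,18,0,0,0,0,0],[0,0,0,0,0,0,0],[255,0,0,0,0,0,0],[255,0,0,0,0,0,0],[255,0,0,0,0,0,0]])

```text
t: 5.3
ee_pos: [464.0, 55.3, 108.1]
orientation: [0.855, 1.395, -0.854]
ft_force: [-0.7, 0.8, 0.4]
width: 61.1
```

apply_moves(increments=[[255,0,0,0,0,0,0],[255,0,0,0,0,0,0],[255,0,0,0,0,0,0],[255,0,0,0,0,0,0],[255,0,0,0,0,0,0],[255,0,0,0,0,0,0],[255,0,0,0,0,0,0],[255,0,0,0,0,0,0]])

```text
t: 6.3
ee_pos: [463.6, 55.3, 107.4]
orientation: [0.854, 1.397, -0.854]
ft_force: [-0.1, -0.1, -1.9]
width: 24.0
```

```bash
python3 snap.py w4
```

```text
6.3 [463.562  55.289 107.415] zang -62.91189090620338 q [ 0.093  0.396  2.054 -0.     0.692  1.191] F [-0.086 -0.054 -1.935]
```

View pics/w4.png

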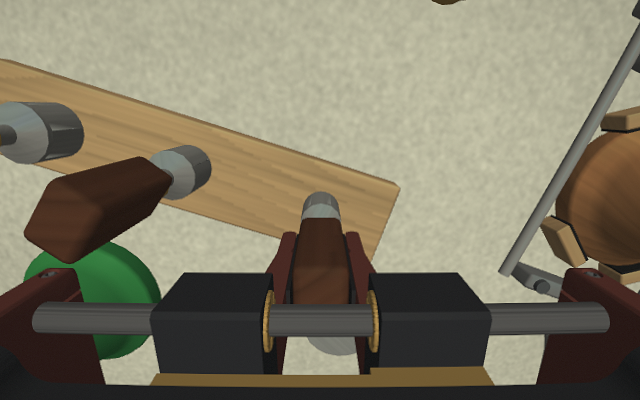

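apply_moves(increments=[[255,-20,0,0,0,0,0],[255,-30,0,0,0,0,0],[255,-38,0,0,0,0,0],[255,-20,-5,25,0,0,0],[255,0,-7,50,0,0,0],[255,0,-7,55,0,0,0],[255,0,-7,55,0,0,0],[255,0,-7,50,0,0,0]])

```text
t: 7.35
ee_pos: [541.4, -170.7, 215.3]
orientation: [0.855, 1.397, -0.855]
ft_force: [0.7, -0.4, -1.0]
width: 23.6
```

apply_moves(increments=[[255,0,-4.2,44.4,0,0,0],[255,0,0,0,-6.3,0,0],[255,0,0,0,-6.4,0,0],[255,0,0,0,0,0,0],[255,0,0,0,0,0,0],[255,0,0,0,0,0,0],[255,0,0,0,0,0,0],[255,0,0,0,0,0,0]])

```text
t: 8.35
ee_pos: [557.8, -210.3, 215.5]
orientation: [0.684, 1.46, -0.684]
ft_force: [-0.4, 0.1, -2.6]
width: 23.6
```

```bash
python3 snap.py w5;  python3 - <<'E'
import cv2
t=cv2.imread("pics/w5.png")
cv2.imwrite("pics/w5c.png",cv2.resize(t[95:245,260:380],None,fx=4,fy=4,interpolation=cv2.INTER_CUBIC))
E
```

```text
8.35 [ 557.769 -210.32   215.531] zang -50.21981408325091 q [-0.381  0.399  1.708  0.     1.035  0.496] F [-0.371  0.124 -2.644]
```

View pics/w5.png

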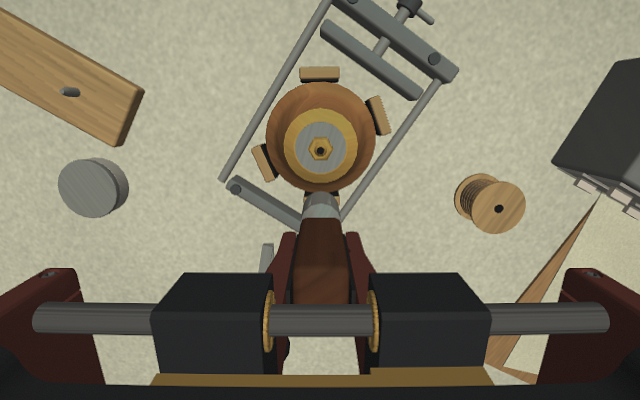

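View pics/w5c.png

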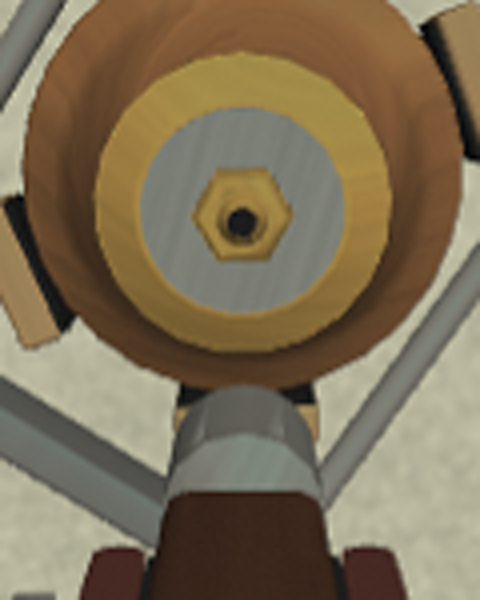

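```bash
python3 - <<'E'
from fit import *
np.set_printoptions(suppress=True,precision=2)
T=np.load("pics/w5.npy")
S=lambda u,v:(260+(u+.5)/4-.5,95+(v+.5)/4-.5)
inv=lambda uv:((uv-[260,95]+.5)*4-.5)
uv=[S(*q) for q in [(193,214),(219,168),(268,168),(292,214),(269,261),(217,261)]]
p,e=fithex(uv,T); print(p[:2],"vertex ang mod60",np.degrees(p[2])%60,"scale",p[3],e)
print("washer c",atz("wrist",S(242,210),96,T),"tube",atz("wrist",S(241,223),113,T))
a=np.linspace(0,2*np.pi,181)
im=cv2.imread("pics/w5c.png")
for off,col in(((0,0),(0,0,255)),((0,2),(0,255,0))):
  for x in(87.4,53.4):
    P=np.c_[np.full(181,x),off[0]*0+14.5*np.cos(a)+off[1],14.5*np.sin(a)+off[0]]
    W=P@T[:3,:3].T+T[:3,3]
    q=inv(proj("wrist",W,T)); cv2.polylines(im,[np.round(q).astype(np.int32)],True,col,1)
cv2.imwrite("pics/w5o.png",im)
E
```

```text
[ 592.26 -181.45] vertex ang mod60 9.60749322868952 scale 1.0013471904298388 0.36878846099255574
washer c [ 592.25 -181.17   96.  ] tube [ 591.6  -181.48  113.  ]
```

View pics/w5o.png

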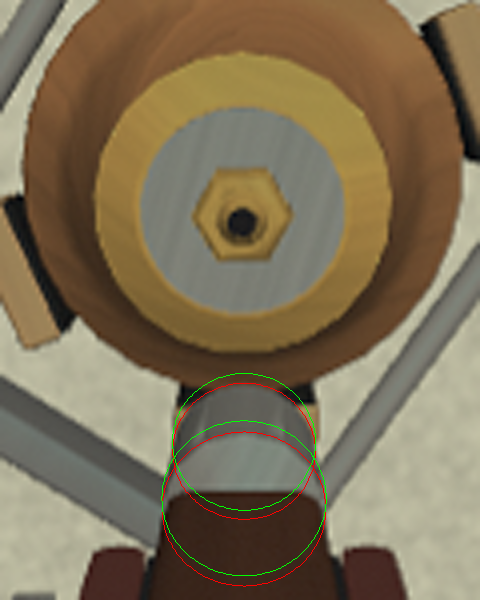

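apply_moves(increments=[[255,0,25,0,0,0,0],[255,0,20.1,-0.4,0,0,0],[255,0,0,0,0,0,0],[255,0,0,0,0,0,0],[255,8,0,0,0,0,0],[255,7,0,0,0,0,0],[255,5,0,0,0,0,0],[255,0,0,0,0,0,0]])

```text
t: 9.4
ee_pos: [591.7, -181.3, 194.8]
orientation: [0.684, 1.461, -0.685]
ft_force: [-1.2, 0.5, -2.4]
width: 23.9
```

```bash
python3 snap.py w6;  python3 - <<'E'
import cv2
from workcell import get_image
t=cv2.imread("pics/w6.png")
cv2.imwrite("pics/w6c.png",cv2.resize(t[125:275,240:400],None,fx=4,fy=4,interpolation=cv2.INTER_CUBIC))
t=get_image("scene")[:,:,::-1]
cv2.imwrite("pics/s6c.png",cv2.resize(t[100:270,150:320],None,fx=3.5,fy=3.5,interpolation=cv2.INTER_CUBIC))
E
```

```text
9.4 [ 591.664 -181.265  194.759] zang -50.22634808464234 q [-0.317  0.456  1.67  -0.     1.017  0.56 ] F [-1.207  0.541 -2.433]
```

View pics/w6c.png

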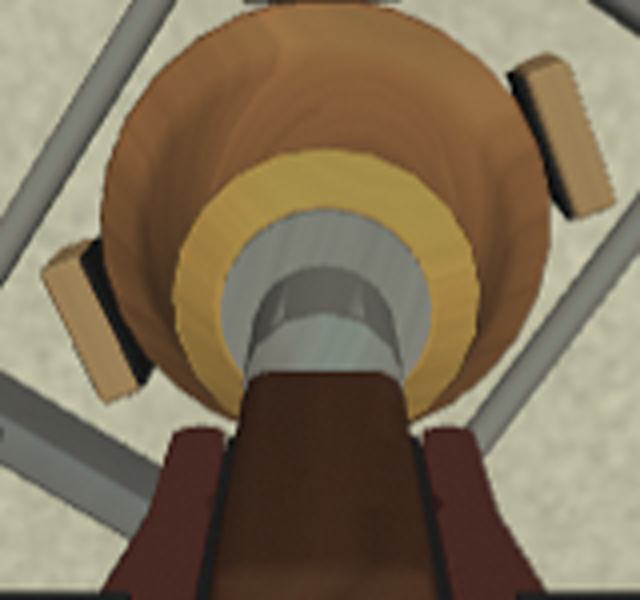

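View pics/s6c.png

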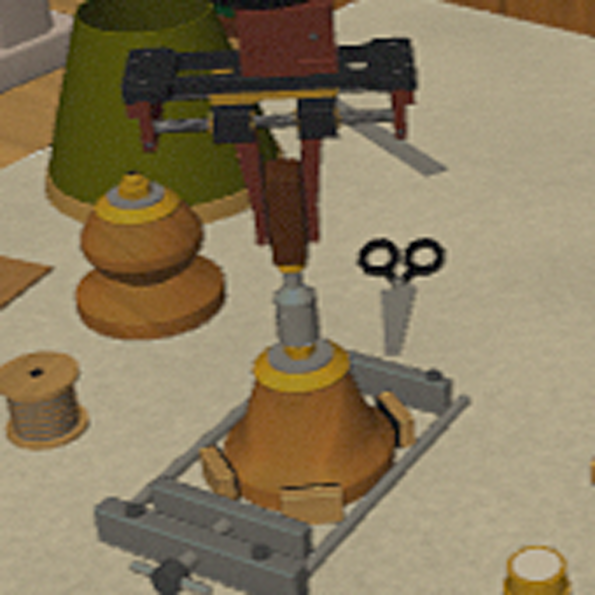

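The driver hovers centred over the nut, with the tube already inside the socket. I'll go down slowly and watch the force.

apply_moves(increments=[[255,1.5,0,0,0,0,0],[255,1.5,0,0,0,0,0],[255,1.5,0,0,0,0,0],[255,1.5,0,0,0,0,0],[255,1,0,0,0,0,0],[255,0,0,0,0,0,0],[255,0,0,0,0,0,0],[255,0,0,0,0,0,0]])

```text
t: 10.5
ee_pos: [592.2, -181.2, 188.5]
orientation: [0.684, 1.46, -0.684]
ft_force: [-0.1, -0.5, -2.4]
width: 23.9
```

apply_moves(increments=[[255,1.5,0,0,0,0,0],[255,1.5,0,0,0,0,0],[255,1,0,0,0,0,0],[255,1,0,0,0,0,0],[255,0.5,0,0,0,0,0],[255,0.5,0,0,0,0,0],[255,0,0,0,0,0,0],[255,0,0,0,0,0,0]])

```text
t: 11.5
ee_pos: [592.1, -181.2, 182.5]
orientation: [0.684, 1.46, -0.684]
ft_force: [0.1, 0.6, -2.3]
width: 24.2
```

apply_moves(increments=[[255,0.5,0,0,0,0,0],[255,0.5,0,0,0,0,0],[255,0.5,0,0,0,0,0],[255,0,0,0,0,0,0],[255,0,0,0,0,0,0],[255,0,0,0,0,0,0],[255,0,0,0,0,0,0],[255,0,0,0,0,0,0]])

```text
t: 12.5
ee_pos: [592.2, -181.2, 182.4]
orientation: [0.684, 1.46, -0.684]
ft_force: [-3.9, 2.2, 8.8]
width: 23.8
```

apply_moves(increments=[[255,0,0,0,3,0,0],[255,0,0,0,3,0,0],[255,0,0,0,3,0,0],[255,0,0,0,3,0,0],[255,0,0,0,3,0,0],[255,0,0,0,3,0,0],[255,0,0,0,3,0,0],[255,0,0,0,3,0,0]])

```text
t: 13.5
ee_pos: [592.3, -181.5, 182.4]
orientation: [1.004, 1.326, -1.005]
ft_force: [-2.5, 0.2, 8.7]
width: 24.2
```

```bash
python3 snap.py w7; python3 -c "
from workcell import status;print(status.get_obs()['moment'],status.get_obs()['joint_torque'])"
```

```text
13.5 [ 592.314 -181.489  182.385] zang -74.27376353474418 q [-0.316  0.471  1.678 -0.001  0.991  0.98 ] F [-2.548  0.161  8.674]
[0.0524338  0.92609342 0.09724096] [  0.29076227 -50.32978177 -24.41776335   0.39441462  -1.34574518
   0.08072721]
```

View pics/w7.png

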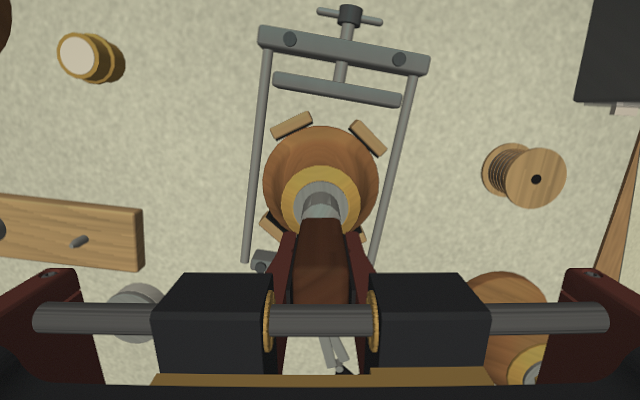

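apply_moves(increments=[[255,0,0,0,2,0,0],[255,0,0,0,2,0,0],[255,0,0,0,2,0,0],[255,0,0,0,2,0,0],[255,0,0,0,2,0,0],[255,0,0,0,2,0,0],[255,0,0,0,2,0,0],[255,0,0,0,2,0,0]])

```text
t: 14.55
ee_pos: [592.3, -181.6, 182.4]
orientation: [1.212, 1.206, -1.212]
ft_force: [-3.4, 0.1, 9.0]
width: 23.9
```

```bash
cat > st.py <<'E'
from h import *
np.set_printoptions(suppress=True,precision=3)
o=status.get_obs();T=toolT(o)
print(o["t"],o["ee_pos"],"zang",np.degrees(np.arctan2(T[1,2],T[0,2])),"F",o["ft_force"],"M",o["moment"],o["joint_torque"][5],o["width"])
E
python3 st.py
```

```text
14.55 [ 592.329 -181.575  182.4  ] zang -90.24050907200954 F [-3.384  0.084  8.957] M [0.021 0.877 0.191] -0.1512540690600872 23.903974539321883
```

apply_moves(increments=[[255,0,0,0,1,0,0],[255,0,0,0,1,0,0],[255,0,0,0,1,0,0],[255,0,0,0,1,0,0],[255,0,0,0,1,0,0],[255,0,0,0,1,0,0],[255,0,0,0,1,0,0],[255,0,0,0,1,0,0]])

```text
t: 15.55
ee_pos: [592.3, -181.6, 182.4]
orientation: [1.314, 1.137, -1.314]
ft_force: [-3.7, 0.2, 8.5]
width: 23.9
```

```bash
python3 st.py
```

```text
15.55 [ 592.338 -181.597  182.36 ] zang -98.20155118724115 F [-3.68   0.184  8.511] M [0.035 0.839 0.33 ] 0.10257808025926352 23.94484226975124
```

apply_moves(increments=[[255,0,0,0,1,0,0],[255,0,0,0,1,0,0],[255,0,0,0,1,0,0],[255,0,0,0,1,0,0],[255,0,0,0,1,0,0],[255,0,0,0,1,0,0],[255,0,0,0,0,0,0],[255,0,0,0,0,0,0]])

```text
t: 16.55
ee_pos: [592.3, -181.6, 182.4]
orientation: [1.389, 1.081, -1.389]
ft_force: [-3.8, 0.5, 8.8]
width: 23.8
```

```bash
python3 st.py; python3 snap.py w8; python3 - <<'E'
import cv2
from workcell import get_image
t=cv2.imread("pics/w8.png")
cv2.imwrite("pics/w8c.png",cv2.resize(t[125:325,220:420],None,fx=3,fy=3,interpolation=cv2.INTER_CUBIC))
t=get_image("scene")[:,:,::-1]; cv2.imwrite("pics/s8.png",t)
cv2.imwrite("pics/s8c.png",cv2.resize(t[100:270,150:320],None,fx=3.5,fy=3.5,interpolation=cv2.INTER_CUBIC))
E
```

```text
16.55 [ 592.306 -181.61   182.363] zang -104.16607910358957 F [-3.827  0.533  8.834] M [-0.012  0.891  0.282] 0.2819243911653757 23.838193102774486
16.55 [ 592.306 -181.61   182.363] zang -104.16607910358957 q [-0.316  0.471  1.678 -0.001  0.991  1.502] F [-3.827  0.533  8.834]
```

View pics/w8c.png

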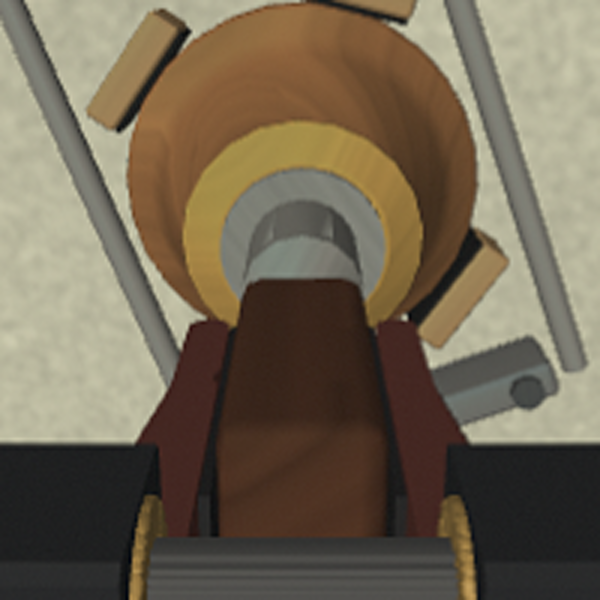

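View pics/s8c.png

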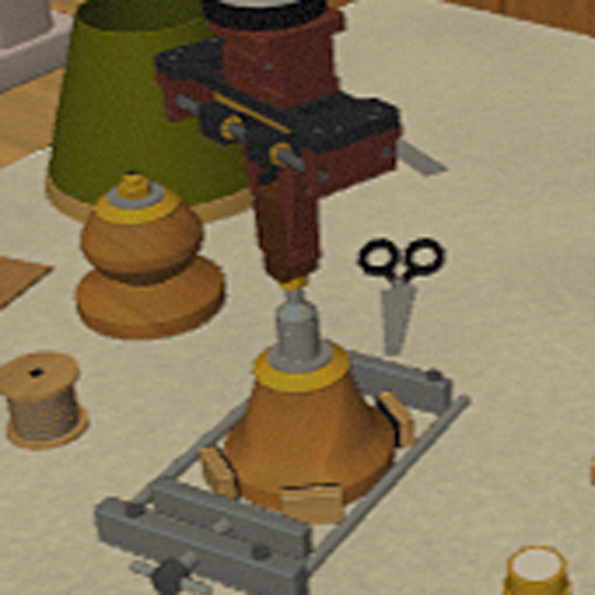

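```bash
python3 - <<'E'
import cv2,numpy as np
ims=[]
for n in("w6","w7","w8"):
    t=cv2.imread(f"pics/{n}.png"); ims.append(cv2.resize(t[165:325,278:365],None,fx=3,fy=3,interpolation=cv2.INTER_CUBIC))
cv2.imwrite("pics/cmp.png",np.hstack(ims))
E
```

```text
(no output)
```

View pics/cmp.png

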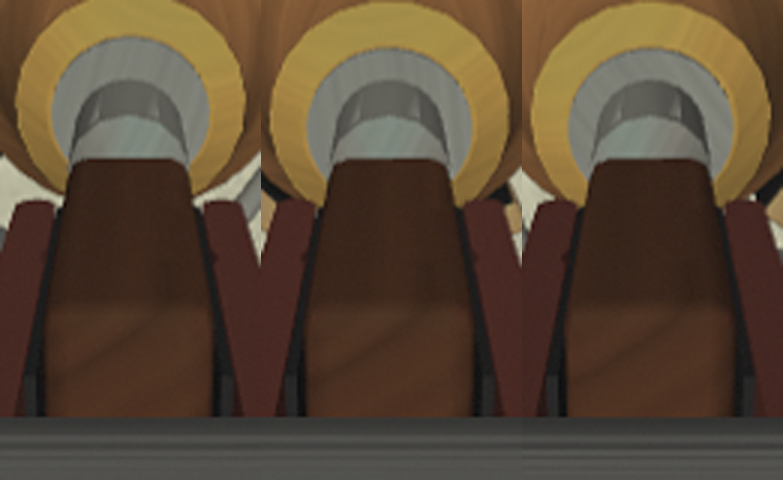

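apply_moves(increments=[[255,0,0,0,1,0,0],[255,0,0,0,1,0,0],[255,0,0,0,1,0,0],[255,0,0,0,1,0,0],[255,0,0,0,0,0,0],[255,0,0,0,0,0,0],[255,0,0,0,0,0,0],[255,0,0,0,0,0,0]])

```text
t: 17.65
ee_pos: [592.3, -181.7, 182.4]
orientation: [1.439, 1.041, -1.439]
ft_force: [-3.5, 0.3, 9.6]
width: 23.8
```

```bash
python3 st.py; python3 snap.py w9; python3 - <<'E'
import cv2,numpy as np
ims=[]
for n in("w7","w9"):
    t=cv2.imread(f"pics/{n}.png"); ims.append(cv2.resize(t[175:255,285:359],None,fx=5,fy=5,interpolation=cv2.INTER_CUBIC))
cv2.imwrite("pics/cmp2.png",np.hstack(ims))
E
```

```text
17.65 [ 592.339 -181.652  182.408] zang -108.19546456652164 F [-3.454  0.294  9.62 ] M [-0.029  0.913  0.051] 0.07520584389567375 23.802213174451577
17.65 [ 592.339 -181.652  182.408] zang -108.19546456652164 q [-0.316  0.471  1.678 -0.001  0.991  1.572] F [-3.454  0.294  9.62 ]
```

View pics/cmp2.png

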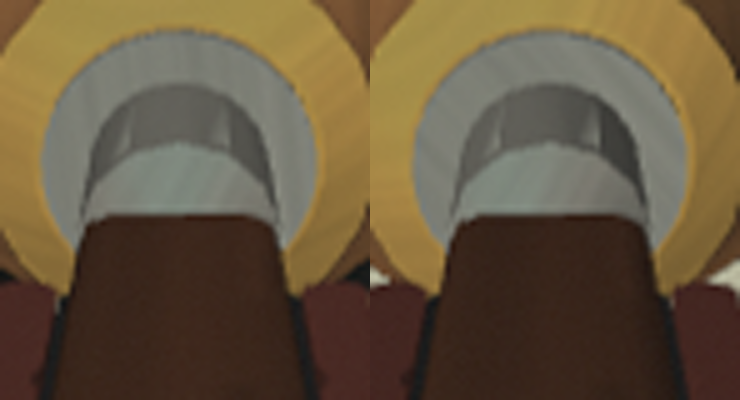

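```bash
python3 - <<'E'
from h import *
np.set_printoptions(suppress=True,precision=3)
for i in range(6):
    o=status.get_obs();print(o["t"],o["ft_force"],o["moment"],o["joint_torque"][5]); get_image("wrist")
E
```

```text
17.7 [-3.746 -0.189  9.064] [-0.02   0.804  0.094] 0.07519921520724893
17.75 [-2.695 -0.778  9.391] [-0.01   0.904  0.106] 0.07518426747992635
17.8 [-2.37  -1.028  9.199] [-0.003  0.863  0.045] 0.07515545468777418
17.85 [-2.933 -0.086  9.89 ] [-0.004  0.909  0.081] 0.07521345047280192
17.9 [-3.558  0.277  8.486] [0.016 0.872 0.061] 0.07518562953919172
17.95 [-3.803 -0.037  9.162] [0.027 0.933 0.078] 0.07519499631598592
```

Joint-6 torque peaked at 0.28 N m and then dropped to 0.075, so something slipped. I'll lift off and look at the nut before trusting that it's tight.

apply_moves(increments=[[255,-6,0,0,0,0,0],[255,-14,0,0,0,0,0],[255,-14,0,0,0,0,0],[255,0,-22,0,0,0,0],[255,0,-23,0,0,0,0],[255,0,0,0,0,0,0],[255,0,0,0,0,0,0],[255,0,0,0,0,0,0]])

```text
t: 19.0
ee_pos: [550.3, -167.4, 215.4]
orientation: [1.44, 1.041, -1.438]
ft_force: [-0.4, 0.6, -1.9]
width: 24.1
```

```bash
python3 snap.py w10;  python3 - <<'E'
import cv2
t=cv2.imread("pics/w10.png")
cv2.imwrite("pics/w10c.png",cv2.resize(t[95:245,260:380],None,fx=4,fy=4,interpolation=cv2.INTER_CUBIC))
E
```

```text
19.0 [ 550.329 -167.422  215.391] zang -108.2087801088267 q [-0.316  0.369  1.755  0.     1.017  1.573] F [-0.375  0.602 -1.911]
```

View pics/w10c.png

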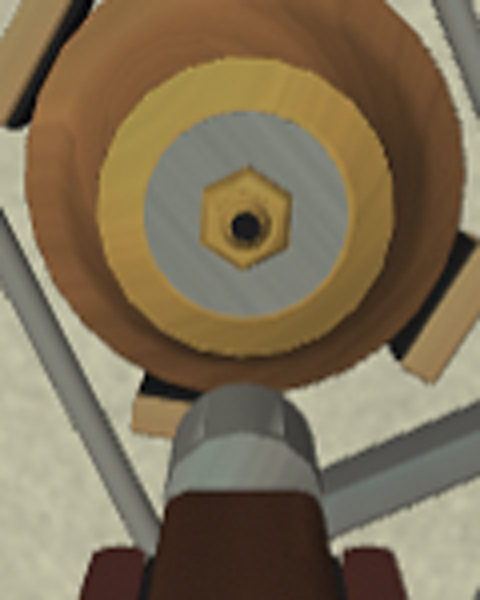

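```bash
python3 - <<'E'
from fit import *
np.set_printoptions(suppress=True,precision=2)
T=np.load("pics/w10.npy")
S=lambda u,v:(260+(u+.5)/4-.5,95+(v+.5)/4-.5)
uv=[S(*q) for q in [(248,166),(292,190),(290,243),(245,270),(201,244),(203,193)]]
p,e=fithex(uv,T); print(p[:2],"vertex ang mod60",np.degrees(p[2])%60,"scale",p[3],e)
print("washer c",atz("wrist",S(247,214),96,T),"tube",atz("wrist",S(245,227),113,T))
E
```

```text
[ 592.19 -181.88] vertex ang mod60 41.52421579846853 scale 1.000714144320036 0.2741435063060603
washer c [ 592.17 -182.     96.  ] tube [ 591.68 -181.35  113.  ]
```

apply_moves(increments=[[255,0,0,0,-9.9,0,0],[255,0,0,0,-9.9,0,0],[255,0,0,0,-9.9,0,0],[255,0,20,11,0,0,0],[255,0,18.4,10.9,0,0,0],[255,0,0,0,0,0,0],[255,10,0,0,0,0,0],[255,10,0,0,0,0,0]])

```text
t: 20.05
ee_pos: [590.4, -180.6, 194.0]
orientation: [1.06, 1.299, -1.061]
ft_force: [-0.6, -0.1, -1.4]
width: 23.7
```

```bash
python3 st.py
```

```text
20.05 [ 590.43  -180.636  193.961] zang -78.510949756053 F [-0.558 -0.142 -1.378] M [0.059 0.004 0.039] 0.000272044326266041 23.68892752428534
```

apply_moves(increments=[[255,0,1.5,1.1,0,0,0],[255,0,0,0,0,0,0],[255,1.5,0,0,0,0,0],[255,1.5,0,0,0,0,0],[255,1.5,0,0,0,0,0],[255,1,0,0,0,0,0],[255,0,0,0,0,0,0],[255,0,0,0,0,0,0]])

```text
t: 21.05
ee_pos: [593.1, -181.8, 189.5]
orientation: [1.06, 1.297, -1.06]
ft_force: [-0.7, 0.1, -1.7]
width: 23.9
```

```bash
python3 st.py
```

```text
21.05 [ 593.096 -181.773  189.492] zang -78.5134287835813 F [-0.656  0.139 -1.705] M [ 0.021 -0.072 -0.019] -4.390843059809413e-05 23.92588508200985
```

```bash
python3 - <<'E'
from h import *
np.set_printoptions(suppress=True,precision=2)
for i in range(4):
    print(status.get_obs()["ee_pos"]); get_image("wrist")
E
```

```text
[ 593.1  -181.77  189.49]
[ 593.11 -181.77  189.5 ]
[ 593.11 -181.76  189.54]
[ 593.1  -181.76  189.53]
```

apply_moves(increments=[[255,0,-0.9,-0.5,0,0,0],[255,0,0,0,0,0,0],[255,1.5,0,0,0,0,0],[255,1.5,0,0,0,0,0],[255,1.5,0,0,0,0,0],[255,1.5,0,0,0,0,0],[255,0.5,0,0,0,0,0],[255,0,0,0,0,0,0]])

```text
t: 22.25
ee_pos: [592.1, -181.4, 182.9]
orientation: [1.06, 1.297, -1.06]
ft_force: [0.1, 0.1, -1.8]
width: 23.9
```

```bash
python3 st.py
```

```text
22.25 [ 592.077 -181.439  182.904] zang -78.51120109451931 F [ 0.117  0.084 -1.777] M [ 0.01   0.029 -0.034] -0.00017266876056964975 23.8565153505482
```

apply_moves(increments=[[255,1,0,0,0,0,0],[255,0.8,0,0,0,0,0],[255,0,0,0,1,0,0],[255,0,0,0,1,0,0],[255,0,0,0,1,0,0],[255,0,0,0,1,0,0],[255,0,0,0,1,0,0],[255,0,0,0,1,0,0]])

```text
t: 23.25
ee_pos: [592.4, -181.8, 182.4]
orientation: [1.138, 1.252, -1.138]
ft_force: [-3.1, -1.8, 6.4]
width: 24.1
```

```bash
python3 st.py
```

```text
23.25 [ 592.358 -181.828  182.428] zang -84.5270373973455 F [-3.105 -1.799  6.444] M [-0.095  0.657  0.086] -0.11273686308413744 24.125791165432855
```

apply_moves(increments=[[255,0,0,0,1,0,0],[255,0,0,0,1,0,0],[255,0,0,0,1,0,0],[255,0,0,0,1,0,0],[255,0,0,0,0,0,0],[255,0,0,0,0,0,0],[255,0,0,0,0,0,0],[255,0,0,0,0,0,0]])

```text
t: 24.25
ee_pos: [592.2, -181.8, 182.4]
orientation: [1.19, 1.221, -1.19]
ft_force: [-3.1, 0.2, 6.9]
width: 23.7
```

```bash
python3 st.py
```

```text
24.25 [ 592.168 -181.759  182.419] zang -88.49816328356295 F [-3.101  0.178  6.881] M [0.009 0.817 0.042] 0.040137284668162465 23.688539308781316
```

apply_moves(increments=[[255,0,0,0,1,0,0],[255,0,0,0,1,0,0],[255,0,0,0,1,0,0],[255,0,0,0,1,0,0],[255,0,0,0,0,0,0],[255,0,0,0,0,0,0],[255,0,0,0,0,0,0],[255,0,0,0,0,0,0]])

```text
t: 25.25
ee_pos: [592.0, -181.6, 182.4]
orientation: [1.241, 1.188, -1.241]
ft_force: [-3.0, -0.6, 7.5]
width: 23.4
```

```bash
python3 st.py
```

```text
25.25 [ 592.042 -181.647  182.435] zang -92.49585424715671 F [-2.982 -0.582  7.493] M [0.127 0.966 0.053] 0.07740649161860347 23.449659594274436
```

apply_moves(increments=[[255,0,0,0,1,0,0],[255,0,0,0,1,0,0],[255,0,0,0,1,0,0],[255,0,0,0,1,0,0],[255,0,0,0,0,0,0],[255,0,0,0,0,0,0],[255,0,0,0,0,0,0],[255,0,0,0,0,0,0]])

```text
t: 26.25
ee_pos: [592.0, -181.6, 182.4]
orientation: [1.292, 1.153, -1.292]
ft_force: [-3.4, 0.3, 7.9]
width: 23.9
```

```bash
python3 st.py
```

```text
26.25 [ 592.018 -181.642  182.431] zang -96.48873381260712 F [-3.379  0.304  7.911] M [0.153 0.974 0.178] 0.1498087216168642 23.88217612304689
```

apply_moves(increments=[[255,0,0,0,1,0,0],[255,0,0,0,1,0,0],[255,0,0,0,1,0,0],[255,0,0,0,1,0,0],[255,0,0,0,1,0,0],[255,0,0,0,0,0,0],[255,0,0,0,0,0,0],[255,0,0,0,0,0,0]])

```text
t: 27.25
ee_pos: [592.0, -181.6, 182.4]
orientation: [1.355, 1.107, -1.355]
ft_force: [-3.7, 1.2, 8.2]
width: 23.8
```

```bash
python3 st.py; python3 snap.py w11; python3 - <<'E'
import cv2,numpy as np
ims=[]
for n in("w6","w11"):
    t=cv2.imread(f"pics/{n}.png"); ims.append(cv2.resize(t[165:315,278:365],None,fx=4,fy=4,interpolation=cv2.INTER_CUBIC))
cv2.imwrite("pics/cmp3.png",np.hstack(ims))
E
```

```text
27.25 [ 592.01  -181.631  182.418] zang -101.47308682688012 F [-3.724  1.168  8.161] M [0.132 1.011 0.196] 0.24748695082962513 23.801517874666658
27.25 [ 592.01  -181.631  182.418] zang -101.47308682688012 q [-0.317  0.471  1.679 -0.001  0.992  1.455] F [-3.724  1.168  8.161]
```

View pics/cmp3.png

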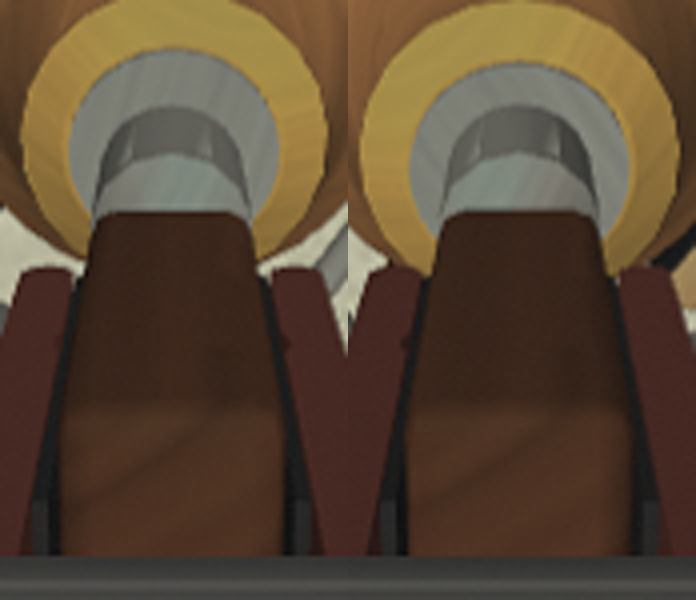

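apply_moves(increments=[[255,0,0,0,0,0,0],[255,0,0,0,0,0,0],[255,0,0,0,0,0,0],[255,0,0,0,0,0,0],[255,0,0,0,0,0,0],[255,0,0,0,0,0,0],[255,0,0,0,0,0,0],[255,0,0,0,0,0,0]])

```text
t: 28.3
ee_pos: [592.0, -181.6, 182.4]
orientation: [1.355, 1.107, -1.355]
ft_force: [-3.8, 0.1, 7.5]
width: 24.2
```

```bash
python3 st.py
```

```text
28.3 [ 591.979 -181.628  182.414] zang -101.47437856420103 F [-3.818  0.125  7.46 ] M [0.092 0.952 0.277] 0.24747471325099468 24.16156752440552
```

Torque holds steady at 0.247 N m. To settle whether the nut is really at its stop, I'll look at its angle once more: if it's unchanged after this second push, it's tight.

apply_moves(increments=[[255,0,0,0,-5,0,0],[255,0,0,0,-5,0,0],[255,-8,0,0,0,0,0],[255,-14,0,0,0,0,0],[255,-14,-10,0,0,0,0],[255,0,-20,0,0,0,0],[255,0,-15,0,0,0,0],[255,0,0,0,0,0,0]])

```text
t: 29.3
ee_pos: [546.0, -180.2, 217.6]
orientation: [1.229, 1.196, -1.229]
ft_force: [-0.2, 0.2, -1.8]
width: 23.6
```

```bash
python3 snap.py w12;  python3 - <<'E'
import cv2
t=cv2.imread("pics/w12.png")
cv2.imwrite("pics/w12c.png",cv2.resize(t[95:245,260:380],None,fx=4,fy=4,interpolation=cv2.INTER_CUBIC))
E
```

```text
29.3 [ 546.021 -180.21   217.577] zang -91.55474417317599 q [-0.339  0.366  1.753  0.     1.023  1.258] F [-0.192  0.25  -1.763]
```

View pics/w12c.png

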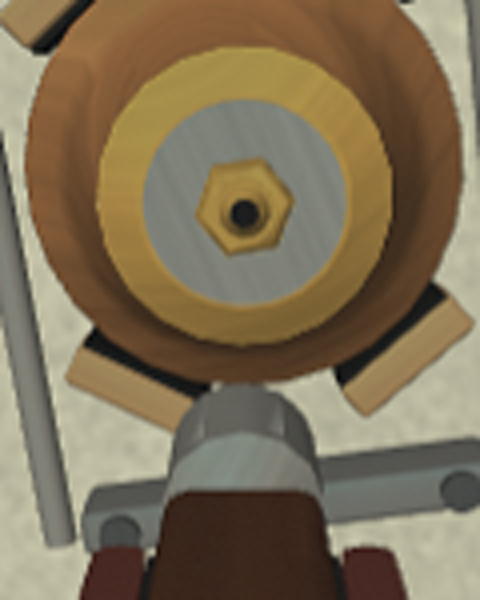

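```bash
python3 - <<'E'
from fit import *
np.set_printoptions(suppress=True,precision=2)
T=np.load("pics/w12.npy")
S=lambda u,v:(260+(u+.5)/4-.5,95+(v+.5)/4-.5)
uv=[S(*q) for q in [(293,206),(264,158),(212,163),(195,209),(228,255),(281,248)]]
p,e=fithex(uv,T); print(p[:2],"vertex ang mod60",np.degrees(p[2])%60,"scale",p[3],e)
E
```

```text
[ 592.28 -181.87] vertex ang mod60 35.37722033148839 scale 1.0060516632757237 0.7367515335761757
```

```bash
python3 - <<'E'
from h import *
o=status.get_obs();T=toolT(o);f=np.degrees(np.arctan2(T[1,2],T[0,2]))
print(o["ee_pos"],f)
a=np.radians(-84.6); d=np.array([592.1,-181.5])-o["ee_pos"][:2]
print("rot",f+84.6,"z",d@[np.cos(a),np.sin(a)],"y",d@[-np.sin(a),np.cos(a)])
E
```

```text
[ 546.91611443 -180.3081613   217.59657681] -91.54504650052709
rot -6.9450465005270985 z 5.4387285401891745 y 44.87119595602581
```

apply_moves(increments=[[255,0,0,0,-7,0,0],[255,0,25,3,0,0,0],[255,0,19.8,2.4,0,0,0],[255,0,0,0,0,0,0],[255,10,0,0,0,0,0],[255,12,0,0,0,0,0],[255,0,0,0,0,0,0],[255,0,0,0,0,0,0]])

```text
t: 30.35
ee_pos: [592.0, -181.4, 195.1]
orientation: [1.138, 1.253, -1.139]
ft_force: [0.6, -0.5, -1.5]
width: 24.0
```

```bash
python3 st.py
```

```text
30.35 [ 592.01  -181.382  195.069] zang -84.52018867479046 F [ 0.574 -0.53  -1.486] M [0.007 0.017 0.003] -0.0005617196256935131 24.041805507258136
```

apply_moves(increments=[[255,2,0,0,0,0,0],[255,2,0,0,0,0,0],[255,2,0,0,0,0,0],[255,2,0,0,0,0,0],[255,2,0,0,0,0,0],[255,1.5,0,0,0,0,0],[255,1,0,0,0,0,0],[255,0.6,0,0,0,0,0]])

```text
t: 31.35
ee_pos: [592.3, -181.4, 182.5]
orientation: [1.138, 1.253, -1.138]
ft_force: [-0.9, 1.5, 4.8]
width: 23.7
```

apply_moves(increments=[[255,0,0,0,1,0,0],[255,0,0,0,1,0,0],[255,0,0,0,1,0,0],[255,0,0,0,1,0,0],[255,0,0,0,1,0,0],[255,0,0,0,0,0,0],[255,0,0,0,0,0,0],[255,0,0,0,0,0,0]])

```text
t: 32.35
ee_pos: [592.2, -181.6, 182.4]
orientation: [1.203, 1.213, -1.204]
ft_force: [-3.5, -2.0, 6.1]
width: 23.9
```

```bash
python3 st.py
```

```text
32.35 [ 592.155 -181.585  182.446] zang -89.5424701654203 F [-3.521 -2.022  6.052] M [-0.347  0.748  0.104] 0.03368595032952726 23.93553624579964
```

apply_moves(increments=[[255,0,0,0,1,0,0],[255,0,0,0,1,0,0],[255,0,0,0,1,0,0],[255,0,0,0,1,0,0],[255,0,0,0,1,0,0],[255,0,0,0,0,0,0],[255,0,0,0,0,0,0],[255,0,0,0,0,0,0]])

```text
t: 33.35
ee_pos: [592.1, -181.6, 182.5]
orientation: [1.267, 1.171, -1.268]
ft_force: [-3.4, -1.0, 5.4]
width: 23.9
```

```bash
python3 st.py
```

```text
33.35 [ 592.072 -181.566  182.471] zang -94.52999598991035 F [-3.379 -0.952  5.427] M [-0.334  0.873  0.124] 0.11358666932210326 23.867266213903413
```

apply_moves(increments=[[255,0,0,0,1.5,0,0],[255,0,0,0,1.5,0,0],[255,0,0,0,1.5,0,0],[255,0,0,0,1.5,0,0],[255,0,0,0,1,0,0],[255,0,0,0,0,0,0],[255,0,0,0,0,0,0],[255,0,0,0,0,0,0]])

```text
t: 34.35
ee_pos: [592.1, -181.6, 182.4]
orientation: [1.355, 1.107, -1.356]
ft_force: [-3.2, -1.1, 6.0]
width: 24.0
```

```bash
python3 st.py
```

```text
34.35 [ 592.054 -181.573  182.437] zang -101.52411026260154 F [-3.182 -1.119  5.963] M [-0.3    0.938  0.157] 0.1629469497129321 23.96729926672835
```

apply_moves(increments=[[255,0,0,0,1,0,0],[255,0,0,0,1,0,0],[255,0,0,0,0.5,0,0],[255,0,0,0,0,0,0],[255,0,0,0,0,0,0],[255,0,0,0,0,0,0],[255,0,0,0,0,0,0],[255,0,0,0,0,0,0]])

```text
t: 35.35
ee_pos: [592.0, -181.6, 182.5]
orientation: [1.387, 1.083, -1.388]
ft_force: [-3.5, -2.0, 5.9]
width: 23.8
```

```bash
python3 st.py; python3 snap.py w13; python3 - <<'E'
import cv2,numpy as np
ims=[]
for n in("w6","w13"):
    t=cv2.imread(f"pics/{n}.png"); ims.append(cv2.resize(t[180:235,295:347],None,fx=7,fy=7,interpolation=cv2.INTER_CUBIC))
cv2.imwrite("pics/cmp4.png",np.hstack(ims))
E
```

```text
35.35 [ 592.05  -181.558  182.453] zang -104.01492877431315 F [-3.494 -1.995  5.947] M [-0.292  0.9    0.236] 0.2377830259501934 23.81307704623801
35.35 [ 592.05  -181.558  182.453] zang -104.01492877431315 q [-0.317  0.471  1.678 -0.001  0.992  1.499] F [-3.494 -1.995  5.947]
```

View pics/cmp4.png

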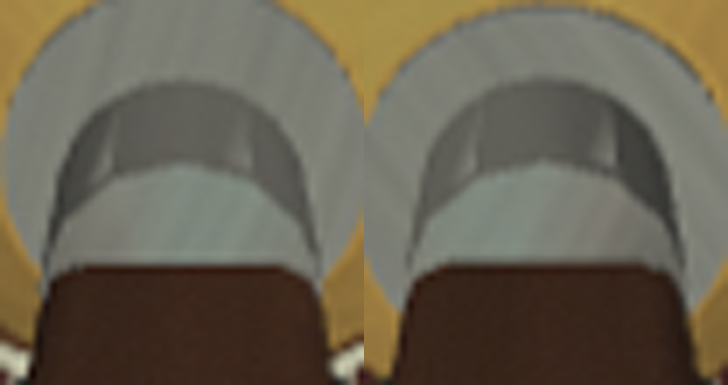

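apply_moves(increments=[[255,0,0,0,-5,0,0],[255,0,0,0,-5,0,0],[255,-8,0,0,0,0,0],[255,-14,0,0,0,0,0],[255,-12,-10,0,0,0,0],[255,0,-20,0,0,0,0],[255,0,-15,0,0,0,0],[255,0,0,0,0,0,0]])

```text
t: 36.4
ee_pos: [546.2, -178.0, 216.5]
orientation: [1.261, 1.175, -1.261]
ft_force: [0.8, -0.0, -2.4]
width: 23.9
```

```bash
python3 -c "
from workcell import get_image
get_image('wrist')"; python3 snap.py w14;  python3 - <<'E'
import cv2,numpy as np
ims=[]
for n in("w12","w14"):
    t=cv2.imread(f"pics/{n}.png"); ims.append(cv2.resize(t[115:180,290:352],None,fx=6.4,fy=6.4,interpolation=cv2.INTER_CUBIC))
print(ims[0].shape);cv2.imwrite("pics/w14c.png",np.hstack(ims))
E
```

```text
36.45 [ 547.158 -178.231  216.525] zang -94.04413255465462 q [-0.336  0.368  1.754  0.     1.02   1.306] F [ 0.569 -1.264 -1.323]
(416, 397, 3)
```

View pics/w14c.png

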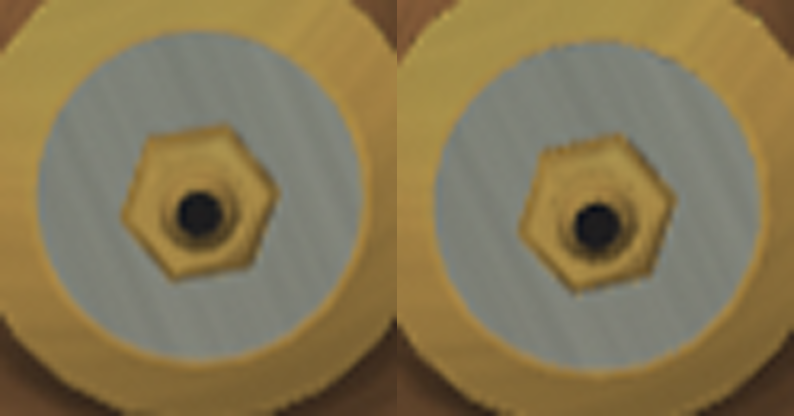

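```bash
python3 - <<'E'
from fit import *
np.set_printoptions(suppress=True,precision=2)
S=lambda u,v:(290+(u+.5)/6.4-.5,115+(v+.5)/6.4-.5)
for n,q in(("w12",[(280,193),(250,266),(173,282),(121,212),(150,137),(230,123)]),("w14",[(280,200),(253,274),(181,293),(122,230),(147,152),(224,133)])):
    T=np.load(f"pics/{n}.npy"); p,e=fithex([S(*x) for x in q],T); print(n,p[:2],np.degrees(p[2])%60,p[3],e)
# automatic: edge-based rotation via polar correlation of w1,w5,w10,w12,w14 rectified
from scipy.ndimage import gaussian_filter1d
base=None
for n in("w1","w5","w10","w12","w14"):
    T=np.load(f"pics/{n}.npy"); im=cv2.imread(f"pics/{n}.png").astype(np.float32)
    sat=im[:,:,2]-im[:,:,0]   # yellow vs grey
    th=np.radians(np.arange(0,360,1)); prof=np.zeros(360)
    c=(592.2,-181.7)
    for r in np.arange(8.8,11.6,.2):
        W=np.c_[c[0]+r*np.cos(th),c[1]+r*np.sin(th),np.full(360,103.)]
        uv=proj("wrist",W,T).astype(np.float32)
        prof+=cv2.remap(sat,uv[:,:1],uv[:,1:],cv2.INTER_LINEAR)[:,0]
    ph=np.angle(np.sum(prof*np.exp(-6j*th)))
    print(n,"vertex ang mod 60:",np.degrees(-ph/6)%60)
E
```

```text
w12 [ 592.35 -181.82] 36.765334208466726 0.9968278904374326 0.2958737650883638
w14 [ 592.05 -181.84] 38.20841479470283 0.9867535368266903 0.33366705516091105
w1 vertex ang mod 60: 10.043813482218281
w5 vertex ang mod 60: 10.870126557536171
w10 vertex ang mod 60: 38.60537828525231
w12 vertex ang mod 60: 38.56485936529049
w14 vertex ang mod 60: 38.627670547412265
```

All three looks, w10, w12 and w14, put the nut at 38.6° ± 0.05°. It has turned about 32° from the start and no longer moves when pushed, so it's at the hard stop. I'll reseat and finish.

```bash
python3 - <<'E'
from h import *
o=status.get_obs();T=toolT(o);f=np.degrees(np.arctan2(T[1,2],T[0,2]))
print(o["ee_pos"],f)
a=np.radians(f+12.6); d=np.array([592.1,-181.5])-o["ee_pos"][:2]
print("z",d@[np.cos(a),np.sin(a)],"y",d@[-np.sin(a),np.cos(a)])
E
```

```text
[ 547.67232548 -178.27705688  216.47188244] -94.0307080198921
z 9.806926475256356 y 43.45146509533996
```

apply_moves(increments=[[255,0,0,0,-6.3,0,0],[255,0,0,0,-6.3,0,0],[255,0,23,5,0,0,0],[255,0,20.8,4.8,0,0,0],[255,0,0,0,0,0,0],[255,10,0,0,0,0,0],[255,11,0,0,0,0,0],[255,0,0,0,0,0,0]])

```text
t: 37.5
ee_pos: [590.7, -181.0, 193.5]
orientation: [1.098, 1.279, -1.1]
ft_force: [-0.5, 0.5, -2.0]
width: 24.0
```

```bash
python3 -c "
from workcell import get_image
get_image('wrist');get_image('wrist')"; python3 st.py
```

```text
37.6 [ 591.724 -181.306  194.808] zang -81.41655918576528 F [ 0.142 -0.3   -1.789] M [ 0.05   0.037 -0.017] -0.000655711155559402 24.036700680504524
```

apply_moves(increments=[[255,0,0,0,0,0,0],[255,2,0,0,0,0,0],[255,2,0,0,0,0,0],[255,2,0,0,0,0,0],[255,2,0,0,0,0,0],[255,2,0,0,0,0,0],[255,2,0,0,0,0,0],[255,0.5,0,0,0,0,0]])

```text
t: 38.6
ee_pos: [592.0, -181.3, 182.5]
orientation: [1.098, 1.277, -1.098]
ft_force: [-0.6, 0.7, 1.1]
width: 23.7
```

apply_moves(increments=[[255,0.8,0,0,0,0,0],[255,0.8,0,0,0,0,0],[255,0,0,0,2,0,0],[255,0,0,0,2,0,0],[255,0,0,0,2,0,0],[255,0,0,0,2,0,0],[255,0,0,0,2,0,0],[255,0,0,0,1,0,0]])

```text
t: 39.6
ee_pos: [592.1, -181.6, 182.4]
orientation: [1.24, 1.188, -1.241]
ft_force: [-3.5, -0.1, 9.3]
width: 23.9
```

```bash
python3 st.py; python3 snap.py w15; python3 - <<'E'
import cv2,numpy as np
from workcell import get_image
cv2.imwrite("pics/s15.png",get_image("scene")[:,:,::-1])
E
python3 st.py
```

```text
39.6 [ 592.067 -181.65   182.426] zang -92.42991857549535 F [-3.53  -0.114  9.337] M [0.024 1.021 0.111] 0.044942284002900124 23.88165083891319
39.6 [ 592.067 -181.65   182.426] zang -92.42991857549535 q [-0.317  0.471  1.679 -0.001  0.992  1.297] F [-3.53  -0.114  9.337]
39.7 [ 592.05  -181.652  182.422] zang -92.41275077794599 F [-3.566  0.405  9.73 ] M [0.111 1.074 0.051] 0.2236566971987486 24.18306141664074
```

View pics/s15.png

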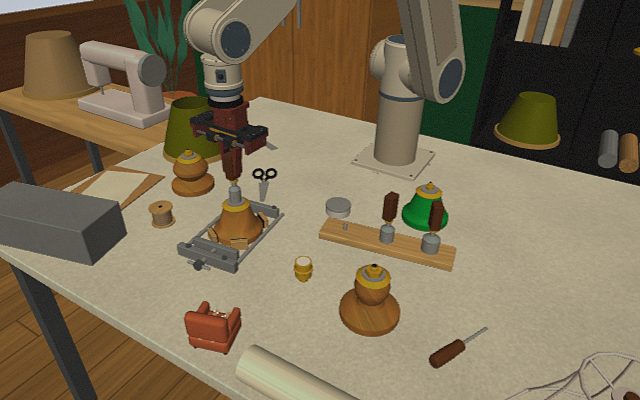

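View pics/w15.png

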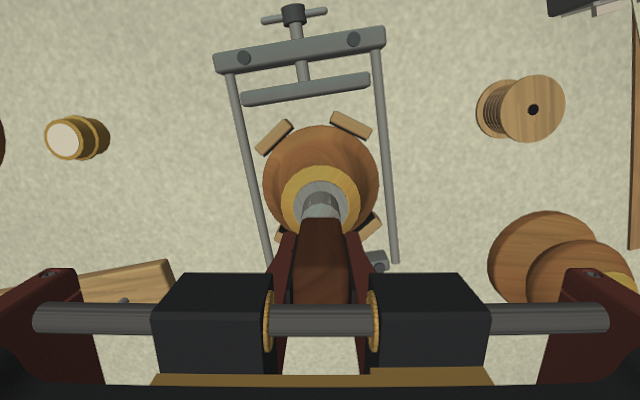

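The driver is seated upright on the washer (TCP z = 182.4), still gripped at 24 mm. The other two drivers stand on the rack and nothing else has moved.

```bash
python3 -c "
from workcell import close_job
print(close_job())"
```

```text
the job is handed in; nothing more can be done
None
```

I tightened the clamped cone lamp's nut with the small (19 mm) driver and handed the job in at 39.7 s. The driver was still gripped, upright and seated on the nut. I tried only that driver, because wrist pictures showed the nut is 19 mm. It went down freely to the washer.

**Nut tight:** It turned about 28–29° clockwise. The position it ended at was the same (38.6° ± 0.05°) in three looks, and two further pushes of about 0.24 N m did not move it. I take that as the 1.3 stop; there is no direct reading of the nut's angle.

**Final state:**
- **Height:** the tool was 182.4 mm up, which puts the mouth at the washer.
- **Sideways:** it was within about 0.5 mm of the nut's measured axis.
- **Push and grip:** the downward push was about 9–12 N, and the finger opening was 24 mm, the handle's thickness.
- **Everything else:** the last scene picture shows the medium and large drivers on their posts. The waiting lamps and the bystanders look unmoved.

**What went wrong or disagreed:**
- **Slip:** on the first turn I went too far past the stop and the driver slipped on the nut. I lifted off, checked the nut and seated the driver again. I did this three times in all.
- **Angle readings:** my hand-read nut angles for those looks spread from 35° to 41.5°. I relied on the image-based values, which agreed with each other.

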